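# Reset a panel slide against its screw backlash

## Task

The panel carriage on the small screw-driven slide has been run too far, past the setting finger. Using only the star wheel, back the carriage off until its pointer is clearly (5 mm or more) on the wheel side of the setting finger, then drive it forward again, away from the wheel, until the pointer stands exactly opposite the finger, finishing on a clockwise push so that the wheel's slack is left taken up in the forward direction. Do not touch the carriage, shift the setting finger or disturb the things around.

Things in the scene. Friction and masses are not known exactly. Their poses are not given: they have to be found in the camera images.
- stage: fixed screw-driven slide: grey base plate 90 x 250 x 14 mm, guide rods, brass screw, grey drive box (70 x 64 mm, top 48 mm up, boss of 20 mm radius to 56 mm) under the star wheel at one end. Origin on the table, 75 mm from the wheel's axis; y runs along the slide away from the wheel (forward), -x to the scale's side, z up. Only the wheel stands higher than 60 mm.
- wheel_hub (a point): fixed point on the level star wheel's upright axis, at its arms' mid height (85 mm up). Dark hub, 19 mm radius, top 101 mm up; three steel bars 13 mm thick, 120 degrees apart, with balls at their ends. Between bars there is room down to 60 mm above the table. Clockwise from above drives the carriage forward 24 mm a turn; 45 mm from the axis this takes 3 to 4 N.
- ball_tip (a point): centre of the black ball (12 mm radius) at the end of one of the wheel's three arms, 60 mm from the axis; it turns with the wheel. The other two arms stand 120 and 240 degrees from it.
- star_wheel (a joint): slack of the wheel on its shaft, rad: 0 = taken up anticlockwise (backward), 0.6 = taken up clockwise (forward); seen on the hub's top as a tongue between cheeks. It turns with under 1 N at an arm. After it comes a hidden lost motion of the nut, about 0.8 rad of wheel turn, starting anywhere; only a rise of the push, or the carriage moving, shows its end.
- pointer_tip (a point): tip of the thin dark pointer (2 mm wide, 41 mm above the table) on the scale side of the carriage, a 68 x 48 mm aluminium block with a steel panel clamped on top that slides along the stage's y. At the start it is 15 to 65 mm forward of the setting finger; it can go at least 20 mm behind it.
- setting_tip (a point): tip of the setting finger: a dark clip 18 mm wide on the scale bar at the base's near side, with an upright that ends in a thin tip (2 mm wide, 41 mm above the table) facing the pointer, 2 mm clear of it. It shows the wanted place of the pointer along the stage's y.
- sanding_block: cork block wrapped in abrasive paper, 48 x 85 x 25 mm, lying loose on the table; origin under its middle. Leave alone.
- coupon_rack: black slotted block, 46 x 110 x 20 mm, lying loose on the table; origin under its middle. Leave alone.
- tweezers: steel tweezers, 18 x 120 x 8 mm, lying loose on the table; origin under their middle. Leave alone.

How it is judged (in metres and radians):
On the way:
1. the carriage is backed off until its pointer is at least 5 mm behind the setting finger (on the star wheel's side) (y of pointer_tip in the frame of setting_tip below -0.005 m), for 0.2 s.
At the end, for the whole second after the job is handed in: the pointer stands within 1.5 mm of the setting finger along the slide, and the star wheel's slack is taken up clockwise (joint above 0.48 of 0.6 rad) (y of pointer_tip in the frame of setting_tip between -0.0015 and 0.0015 m and value of joint star_wheel above 0.48 rad); the robot touches nothing.
It fails at once if the robot touches the carriage (contact force between any of the fingers, the arm and carriage above 1 N).
It fails at once if the setting finger is shifted by more than 2 mm (distance of setting_tip from where it was at the start of the episode above 0.002 m).
It fails at once if the sanding block, coupon rack or tweezers are moved by more than 15 mm (distance of any of sanding_block, coupon_rack, tweezers from where it was at the start of the episode above 0.015 m).
It also fails if it takes over 72 s, if anything falls off the work surface, if the arm or the gripper's body presses on something with over 40 N, if the wrist force passes 120 N, or if a joint passes its speed limit or range.

## Robot

A 7-joint arm with a two-finger parallel gripper is mounted at the origin on a cart in front of the work surface, level with it; the furniture and walls round the work are solid. World frame = base frame: x ahead of the robot, y to its left, z up, the work surface at z = 0. Lengths are in mm, angles in rad, forces in N, time in s.
With the tool pointing down it reaches from about 425 to 925 mm from the base axis. Payload 6.8 kg.
Tool frame: the origin (TCP) lies midway between the tips of the shut fingers; the grasp point (between the pads) lies 19 mm behind it; z points along the fingers, y is the direction in which the jaws open and shut (so a half turn about z gives the same grasp; the last joint's range is limited). The gripper opens to 85 mm and grips with 20 to 120 N. Pads are 22 mm wide; open, the fingers measure 114 mm over their backs; the gripper's body (76 mm by 85 mm) begins 54 mm behind the grasp point. The pads swing forward as they close: fully open they stand 13 mm farther back than shut.
Start: joints at [1.131, 0.477, 0.022, 1.555, -0.011, 1.109, -0.083], TCP at [219.888, -638.198, 231.308] pointing down, gripper open.
Joint ranges: [-2.96, 2.96], [-0.34, 2.1], [-1.41, 1.46], [0.24, 2.44], [-1.37, 4.51], [0.17, 1.92], [-2.96, 2.96]. Speed limits (rad/s): [2.39, 2.39, 3.14, 3.14, 3.14, 3.14, 3.14].

## Interface

Orientations are given as a rotation vector (axis times angle).
In Python, from rig import robot gives the robot as it stands.
- The arm moves only by the tool play_rows, never from a script. Its argument "increments" is a list of rows, each an object with "claw": the gripper command: -1 is shut, 1 is fully open, values between are in proportion; "dp": the shift along the tool's x, y, z in mm, a list of three; "turn": the turn, a rotation vector about the tool's x, y, z in degrees, a list of three. In form: [{"claw": claw, "dp": [dx, dy, dz], "turn": [ax, ay, az]}, ...]. A call has 1 to 20 rows; each row shifts and turns the pose as measured when the row begins, along the tool's axes as they then stand; what a row does not reach is not made up. A row lasts 1/10 s, in which the tool goes at most 50 mm and 8.59 degrees, less where a joint would pass 70% of its speed; a pose out of reach is approached as far as the arm can. A call is refused whole if a number of a shift passes 50 or a number of a turn 8.59, either way. A call with a gripper value outside its range is refused whole. The fingers move at their own pace and stop on an object; the grip force is fixed at half the most. Time passes only in rows, so rows that do not move let the fingers close. It gives the time, the measured TCP pose, the force and the opening at its end, in the units of the state.
- robot.observe(): the state, without advancing time (a new reading comes with each control period).
- robot.grab_frame(name): name is "scene" or "top" or "wrist"; returns the picture (420x560x3 uint8, red, green, blue); there is no depth.
- robot.camera_params(name): a dict with "fovy" (degrees; the focal length in pixels is half the picture's height over the tangent of half this angle, whatever the lens; pixels are square), "cx", "cy" (the principal point, pixels), "position" and "orientation" of the camera in the world; the wrist camera has in their place "hand_eye" (4x4, takes a point from camera to tool coordinates, whose origin is the TCP and whose axes are the flange's). Camera axes: x right, y down, z forward; pixel columns grow to the right and rows downward; lengths in mm; the calibration is good to about 2 mm. A picture is of the moment at which its call begins: read the wrist's pose just before it. camera_params takes no time and is no camera call.
- robot.sign_off(): hands the job in, once; it reports no verdict.
Trained networks look in the newest picture that a camera, given by its name, has taken for a name from the list of things; names that differ only in an ending like _2 or _b are one class to them, and where a whole thing is asked for, a point or a joint stands for the part that bears it (a point fixed in the world has none). Each returns a list of dicts, best first, with "score" (0 to 1); they miss things now and then, are a little off and sometimes report something else, mostly with a low value. They report only what shows in the picture. A call takes as long as a camera call.
- robot.recognise(camera, thing): "extent" ([left, top, width, height] in pixels, round what is visible of it).
- robot.trace(camera, thing): "mask" (420x560 bool, what is visible of it) and "extent" ([left, top, width, height] in pixels, round what is visible of it).
- robot.tip_of(camera, thing): "xy" ([column, row] in pixels: a listed point, or the origin of a listed thing).
The state is a dict: "clock": time; "qpos": joint angles; "qvel": joint speeds; "tau": joint torques, N m; "eef_pos": TCP position; "tool_rot": TCP orientation; "contact_force": force on the tool from outside, world axes, zero at the start; "moment": the same for the moment, N m; "opening": finger opening in mm.
Only numpy, scipy, OpenCV 4.12 (cv2) and the standard library are available. Lean on these libraries where they do the work, as an engineer would, in place of code of your own. Each camera call takes 0.05 s, during which the arm holds its last target.

## Working session

There is one attempt and no reset: what is moved stays moved. The work goes in short steps, Python scripts to look and compute and a tool call to move; the robot and the scene stay as the last step left them, time stands still between calls to the robot, and variables do not carry over. Pictures are saved under pics/ and viewed, and the job is handed in when it is done.

Besides the shell and the picture viewer there is one more tool, called after ">>>" by a JSON object that holds its "fn" and its "kwargs", one argument or row to a line. play_rows: Moves the arm, as the interface text tells. Its arguments: {"type":"object","properties":{"increments":{"type":"array"}},"required":["increments"]}

```bash
ls; mkdir -p pics; python3 - <<'E'
from rig import robot
import cv2
s=robot.observe();print(s)
for c in ["scene","top","wrist"]:
    im=robot.grab_frame(c);cv2.imwrite(f"pics/a_{c}.png",im[:,:,::-1])
    print(c,robot.camera_params(c))
    if c!="wrist":
        for t in ["wheel_hub","ball_tip","pointer_tip","setting_tip","stage","sanding_block","coupon_rack","tweezers"]:
            r=robot.tip_of(c,t);print(t,[(x['xy'],round(x['score'],2)) for x in r[:3]])
E
```

```text
pics
{'clock': 0.0, 'qpos': array([ 1.13089058,  0.47783606,  0.02234559,  1.55647723, -0.01152261,
        1.1092895 , -0.08309684]), 'qvel': array([-5.29119052e-04, -1.44238872e-04,  8.42602068e-05,  7.25214375e-04,
        2.30422042e-04, -2.21547208e-03, -1.59104063e-03]), 'tau': array([-3.41217101e-04, -5.96443641e+01,  1.60762109e+00, -2.81197894e+01,
        1.23248465e-02,  9.29052767e-03,  4.06629184e-06]), 'eef_pos': array([ 219.67187117, -637.61421332,  230.29082971]), 'tool_rot': array([-3.09664847e+00, -5.18523378e-01,  6.78909960e-04]), 'contact_force': array([-0.51046706, -0.08214349,  0.01986947]), 'moment': array([0.03080111, 0.00767748, 0.01422671]), 'opening': 85.53085052060142}
scene {'fovy': 42.208862856580595, 'cx': 284.41501180092007, 'cy': 214.22688550336346, 'position': array([  676.08237067, -1221.76287984,   973.79165906]), 'orientation': array([-2.23626643, -0.2131176 ,  0.10076346])}
wheel_hub [([295.8, 217.2], 0.83)]
ball_tip [([308.9, 230.8], 0.82)]
pointer_tip [([300.4, 192.1], 0.7)]
setting_tip [([294.5, 203.2], 0.51)]
stage [([306.0, 226.8], 0.92)]
s
[... 390 characters left out ...]
pointer_tip [([236.4, 208.1], 0.65)]
setting_tip [([250.3, 211.6], 0.4)]
stage [([262.1, 203.7], 0.79)]
sanding_block [([343.1, 226.2], 0.71)]
coupon_rack [([166.9, 192.3], 0.93), ([247.5, 212.2], 0.28)]
tweezers [([262.6, 205.4], 0.72), ([383.4, 234.6], 0.47)]
wrist {'fovy': 69.1482265569147, 'cx': 276.14034761725867, 'cy': 211.50281764418975, 'hand_eye': array([[-5.34797922e-04, -9.46469504e-01, -3.22792802e-01,
         8.19027744e+01],
       [ 9.99999857e-01, -5.09072196e-04, -1.64119328e-04,
        -4.00513653e-01],
       [-8.99090150e-06, -3.22792843e-01,  9.46469640e-01,
        -1.42413941e+02],
       [ 0.00000000e+00,  0.00000000e+00,  0.00000000e+00,
         1.00000000e+00]])}
```

View pics/a_scene.png

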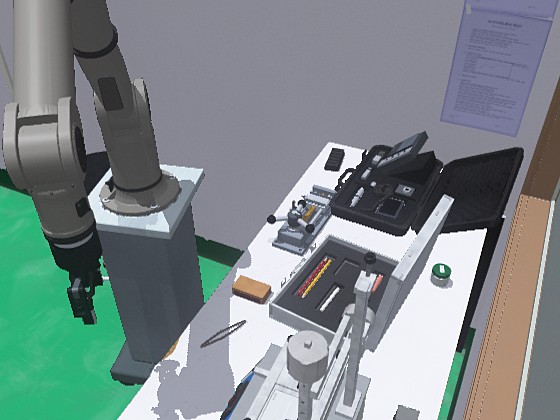

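View pics/a_top.png

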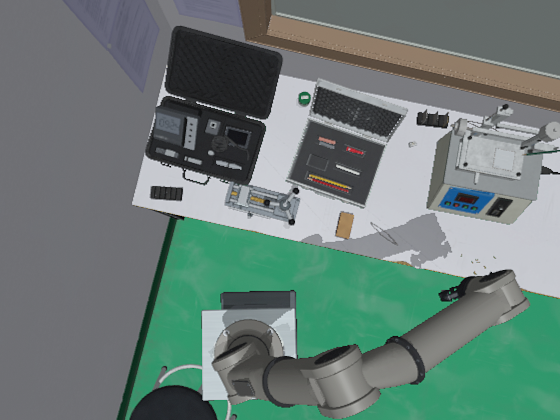

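View pics/a_wrist.png

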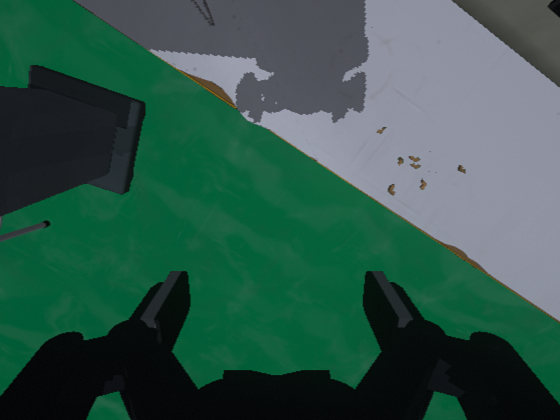

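The bench shows the stage near top pixel (262,203) with the wheel at its right end; carriage to the left. The scene view agrees. I'll compute positions next.

```bash
cat > h.py <<'E'
import numpy as np,cv2
from scipy.spatial.transform import Rotation as R
from rig import robot
def cam(name,s=None):
    p=robot.camera_params(name);f=210/np.tan(np.radians(p['fovy'])/2)
    if 'hand_eye' in p:
        s=s or robot.observe()
        T=np.eye(4);T[:3,:3]=R.from_rotvec(s['tool_rot']).as_matrix();T[:3,3]=s['eef_pos']
        H=T@p['hand_eye'];Rm,t=H[:3,:3],H[:3,3]
    else: Rm=R.from_rotvec(p['orientation']).as_matrix();t=p['position']
    return Rm,t,f,p['cx'],p['cy']
def atz(c,xy,z):
    Rm,t,f,cx,cy=c
    d=Rm@np.array([(xy[0]-cx)/f,(xy[1]-cy)/f,1]);return t+d*(z-t[2])/d[2]
def proj(c,P):
    Rm,t,f,cx,cy=c;q=Rm.T@(np.asarray(P,float)-t);return np.array([cx+f*q[0]/q[2],cy+f*q[1]/q[2]])
def snap(name,fn=None,crop=None,k=1):
    s=robot.observe();im=robot.grab_frame(name)
    if fn:
        o=im[:,:,::-1]
        if crop: x,y,w,h=crop;o=o[y:y+h,x:x+w]
        cv2.imwrite(f"pics/{fn}.png",cv2.resize(o,None,fx=k,fy=k,interpolation=cv2.INTER_CUBIC))
    return im,cam(name,s)
E
python3 - <<'E'
from h import *
np.set_printoptions(precision=1,suppress=True)
s=cam("scene");t=cam("top")
for n,z,a,b in [("hub",85,(295.8,217.2),(281.5,206.4)),("ball",85,(308.9,230.8),(297.9,192.2)),("ptr",41,(300.4,192.1),(236.4,208.1)),("set",41,(294.5,203.2),(250.3,211.6)),("stage",0,(306,226.8),(262.1,203.7)),("sand",0,(252.2,291.7),(343.1,226.2)),("rack",0,(334.7,163.3),(166.9,192.3)),("tw",0,(222,333.6),(383.4,234.6))]:
    print(n,atz(s,a,z),atz(t,b,z))
for f,c,o in [("scene",(255,165,100,100),"b_s"),("top",(215,170,100,65),"b_t")]:
    im=cv2.imread(f"pics/a_{f}.png");x,y,w,h=c
    cv2.imwrite(f"pics/{o}.png",cv2.resize(im[y:y+h,x:x+w],None,fx=6,fy=6,interpolation=cv2.INTER_CUBIC))
E
```

```text
hub [ 499.  -134.6   85. ] [ 487.  -123.1   85. ]
ball [ 540.9 -182.1   85. ] [ 533.  -178.9   85. ]
ptr [483.4  35.8  41. ] [490.1  30.7  41. ]
set [475.8 -19.5  41. ] [476.8 -16.4  41. ]
stage [517.3 -67.2   0. ] [507.2 -55.5   0. ]
sand [ 427.6 -335.2    0. ] [ 421.  -334.3    0. ]
rack [558.2 268.2   0. ] [556.7 276.9   0. ]
tw [ 390.8 -472.9    0. ] [ 388.1 -472.2    0. ]
```

View pics/b_s.png

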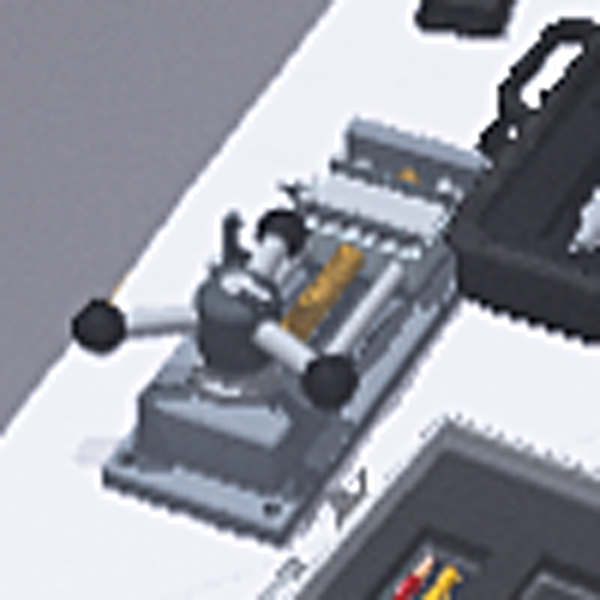

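View pics/b_t.png

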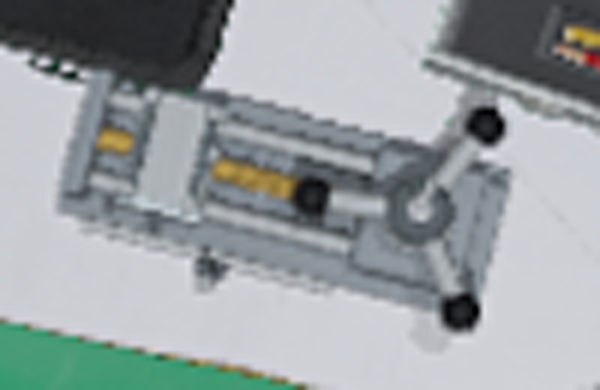

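```bash
cat >> h.py <<'E'
def yaw(s):
    m=R.from_rotvec(s['tool_rot']).as_matrix();return np.degrees(np.arctan2(m[1,0],m[0,0])),m[:,2]
def plan(tgt,yw,n,claw=-1):
    s=robot.observe();y0,_=yaw(s);p0=s['eef_pos'];d=(np.array(tgt)-p0)/n;dy=(yw-y0)/n
    out=[]
    for i in range(n):
        a=np.radians(y0+dy*i);c,si=np.cos(a),np.sin(a)
        out.append([round(c*d[0]+si*d[1],1),round(si*d[0]-c*d[1],1),round(-d[2],1)])
    print("turn z",round(-dy,2));print(out)
E
python3 - <<'E'
from h import *
print(yaw(robot.observe()))
plan((500,-70,240),78,16)
E
```

```text
(np.float64(19.01248492326875), array([ 3.35004362e-05, -5.62512488e-05, -9.99999998e-01]))
turn z -3.69
[[np.float64(28.1), np.float64(-27.9), np.float64(-0.5)], [np.float64(29.9), np.float64(-26.0), np.float64(-0.5)], [np.float64(31.5), np.float64(-24.0), np.float64(-0.5)], [np.float64(32.9), np.float64(-22.0), np.float64(-0.5)], [np.float64(34.3), np.float64(-19.8), np.float64(-0.5)], [np.float64(35.5), np.float64(-17.6), np.float64(-0.5)], [np.float64(36.5), np.float64(-15.2), np.float64(-0.5)], [np.float64(37.4), np.float64(-12.9), np.float64(-0.5)], [np.float64(38.2), np.float64(-10.4), np.float64(-0.5)], [np.float64(38.8), np.float64(-7.9), np.float64(-0.5)], [np.float64(39.2), np.float64(-5.4), np.float64(-0.5)], [np.float64(39.5), np.float64(-2.9), np.float64(-0.5)], [np.float64(39.6), np.float64(-0.3), np.float64(-0.5)], [np.float64(39.5), np.float64(2.2), np.float64(-0.5)], [np.float64(39.3), np.float64(4.7), np.float64(-0.5)], [np.float64(38.9), np.float64(7.3), np.float64(-0.5)]]
```

>>> {"fn": "play_rows", "kwargs": {
  "increments": [
    {"claw": -1, "dp": [28, -28, -0.5], "turn": [0, 0, -3.7]},
    {"claw": -1, "dp": [30, -26, -0.5], "turn": [0, 0, -3.7]},
    {"claw": -1, "dp": [31.5, -24, -0.5], "turn": [0, 0, -3.7]},
    {"claw": -1, "dp": [33, -22, -0.5], "turn": [0, 0, -3.7]},
    {"claw": -1, "dp": [34, -20, -0.5], "turn": [0, 0, -3.7]},
    {"claw": -1, "dp": [35.5, -17.5, -0.5], "turn": [0, 0, -3.7]},
    {"claw": -1, "dp": [36.5, -15, -0.5], "turn": [0, 0, -3.7]},
    {"claw": -1, "dp": [37.5, -13, -0.5], "turn": [0, 0, -3.7]},
    {"claw": -1, "dp": [38, -10.5, -0.5], "turn": [0, 0, -3.7]},
    {"claw": -1, "dp": [39, -8, -0.5], "turn": [0, 0, -3.7]},
    {"claw": -1, "dp": [39, -5.5, -0.5], "turn": [0, 0, -3.7]},
    {"claw": -1, "dp": [39.5, -3, -0.5], "turn": [0, 0, -3.7]},
    {"claw": -1, "dp": [39.5, 0, -0.5], "turn": [0, 0, -3.7]},
    {"claw": -1, "dp": [39.5, 2, -0.5], "turn": [0, 0, -3.7]},
    {"claw": -1, "dp": [39, 5, -0.5], "turn": [0, 0, -3.7]},
    {"claw": -1, "dp": [39, 7, -0.5], "turn": [0, 0, -3.7]}
  ]
}}

```text
clock: 2.55
eef_pos: [496.7, -51.3, 239.5]
tool_rot: [2.401, 2.009, -0.004]
contact_force: [0.9, -1.1, 0.8]
opening: 0.2
```

```bash
python3 - <<'E'
from h import *
np.set_printoptions(precision=1,suppress=True)
im,c=snap("wrist","c_w",None,1.4)
s=robot.observe();print(s['eef_pos'],yaw(s),s['clock'],s['contact_force'],s['qpos'])
for t,z in [("wheel_hub",85),("ball_tip",85),("pointer_tip",41),("setting_tip",41),("stage",0)]:
    for x in robot.tip_of("wrist",t)[:4]: print(t,x['xy'],round(x['score'],2),atz(c,x['xy'],z))
E
```

```text
[499.4 -43.4 240.2] (np.float64(80.51392820021799), array([ 0., -0., -1.])) 2.6 [2.8 4.7 1.2] [ 0.4  0.2 -0.5  1.9  0.1  1.  -0.3]
wheel_hub [286.0, 265.4] 0.57 [ 492.5 -134.3   85. ]
ball_tip [334.5, 291.2] 0.7 [ 541.2 -176.9   85. ]
setting_tip [248.8, 152.1] 0.59 [473.  -11.9  41. ]
stage [291.1, 180.1] 0.87 [514.5 -61.6   0. ]
```

View pics/c_w.png

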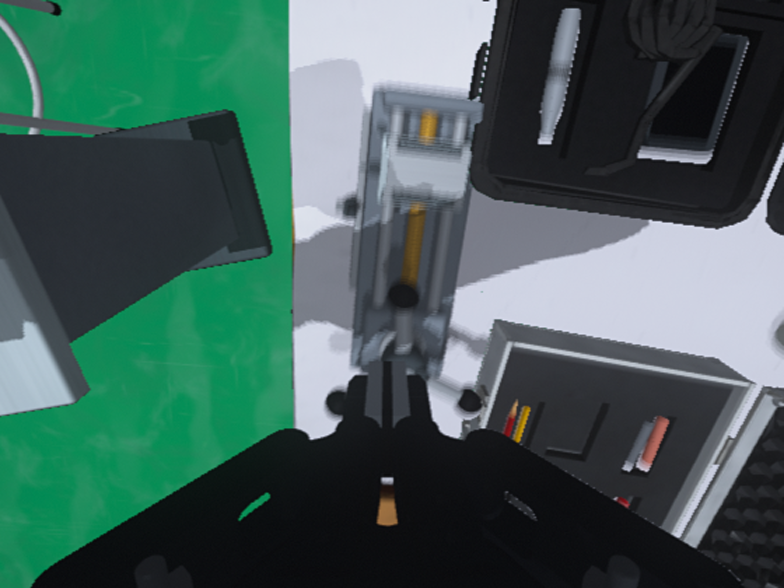

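Motion blur in this one; the wheel with three balls at (403,296), (338,402), (470,400) of the enlarged picture, the setting finger at about (349,206). I'll settle and look again.

>>> {"fn": "play_rows", "kwargs": {
  "increments": [
    {"claw": -1, "dp": [0, 0, 0], "turn": [0, 0, 0]},
    {"claw": -1, "dp": [0, 0, 0], "turn": [0, 0, 0]},
    {"claw": -1, "dp": [0, 0, 0], "turn": [0, 0, 0]}
  ]
}}

```text
clock: 3.15
eef_pos: [494.5, -57.7, 238.8]
tool_rot: [2.412, 1.995, -0.009]
contact_force: [1.2, 0.4, -0.5]
opening: 0.2
```

```bash
python3 - <<'E'
from h import *
np.set_printoptions(precision=1,suppress=True)
im,c=snap("wrist","d_w",(220,40,170,260),2.3)
s=robot.observe();print(s['eef_pos'],yaw(s),s['clock'],s['contact_force'],s['qpos'])
for t,z in [("wheel_hub",85),("ball_tip",85),("pointer_tip",41),("setting_tip",41),("stage",0)]:
    for x in robot.tip_of("wrist",t)[:4]: print(t,x['xy'],round(x['score'],2),atz(c,x['xy'],z))
E
```

```text
[494.5 -57.8 238.8] (np.float64(79.19163006352211), array([ 0., -0., -1.])) 3.2 [ 0.5  0.5 -0.7] [ 0.4  0.2 -0.5  1.9  0.1  1.  -0.3]
wheel_hub [293.0, 259.2] 0.93 [ 497.8 -134.7   85. ]
ball_tip [337.2, 284.1] 0.69 [ 541.3 -175.1   85. ]
pointer_tip [256.1, 117.0] 0.59 [486.5  16.3  41. ]
setting_tip [252.2, 145.2] 0.77 [476.1 -11.8  41. ]
stage [295.5, 174.6] 0.76 [518.3 -62.5   0. ]
```

View pics/d_w.png

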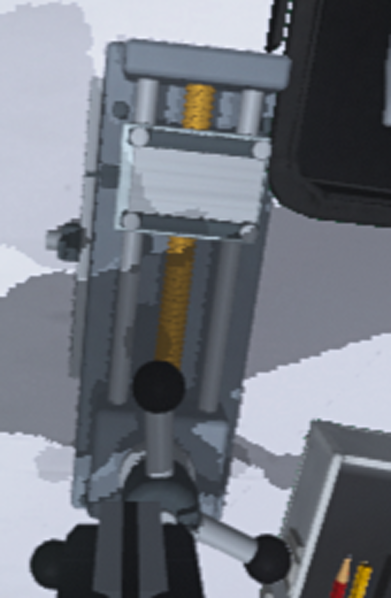

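The picture shows the carriage pointer (thin dark line) near original pixel (259,116), the setting finger at (252,145), so the carriage is ~30 mm forward. The balls lie at about -43°, 77° and 197°. Next, the stage axis and the descent into the gap at ~17°.

```bash
python3 - <<'E'
from h import *
np.set_printoptions(precision=1,suppress=True)
c=cam("wrist")
g=lambda x,y,z:atz(c,(220+x/2.3,40+y/2.3),z)
for a,b,z in [((77,480),(107,45),14),((228,480),(268,205),14),((120,400),(146,85),30),((208,405),(252,95),30)]:
    A,B=g(*a,z),g(*b,z);print(A,B,np.degrees(np.arctan2(*(B-A)[1::-1])))
print("balls",g(158,386,85),g(270,558,85),g(55,564,85))
plan((538,-122.5,110),76,8); 
print(proj(c,robot.observe()['eef_pos']))
E
```

```text
[ 446.7 -146.7   14. ] [508.4  72.8  14. ] 74.30021801101644
[ 532.6 -163.2   14. ] [574.1 -14.   14. ] 74.44330566166576
[481.8 -97.4  30. ] [522.7  51.2  30. ] 74.58442455811043
[ 527.3 -109.    30. ] [570.  38.  30.] 73.79802878690572
balls [503.9 -74.6  85. ] [ 542.2 -172.    85. ] [ 438.6 -155.6   85. ]
turn z 0.41
[[np.float64(-7.1), np.float64(6.8), np.float64(16.1)], [np.float64(-7.0), np.float64(6.9), np.float64(16.1)], [np.float64(-7.0), np.float64(6.9), np.float64(16.1)], [np.float64(-6.9), np.float64(7.0), np.float64(16.1)], [np.float64(-6.9), np.float64(7.0), np.float64(16.1)], [np.float64(-6.8), np.float64(7.1), np.float64(16.1)], [np.float64(-6.8), np.float64(7.1), np.float64(16.1)], [np.float64(-6.7), np.float64(7.2), np.float64(16.1)]]
[278.4 272.7]
```

```bash
python3 - <<'E'
from h import *
plan((534,-119,115),74.3,8)
E
```

```text
turn z 0.62
[[np.float64(-6.7), np.float64(6.3), np.float64(15.5)], [np.float64(-6.7), np.float64(6.3), np.float64(15.5)], [np.float64(-6.6), np.float64(6.4), np.float64(15.5)], [np.float64(-6.5), np.float64(6.5), np.float64(15.5)], [np.float64(-6.5), np.float64(6.5), np.float64(15.5)], [np.float64(-6.4), np.float64(6.6), np.float64(15.5)], [np.float64(-6.3), np.float64(6.7), np.float64(15.5)], [np.float64(-6.2), np.float64(6.8), np.float64(15.5)]]
```

>>> {"fn": "play_rows", "kwargs": {
  "increments": [
    {"claw": -1, "dp": [-6.7, 6.3, 15.5], "turn": [0, 0, 0.6]},
    {"claw": -1, "dp": [-6.7, 6.3, 15.5], "turn": [0, 0, 0.6]},
    {"claw": -1, "dp": [-6.6, 6.4, 15.5], "turn": [0, 0, 0.6]},
    {"claw": -1, "dp": [-6.5, 6.5, 15.5], "turn": [0, 0, 0.6]},
    {"claw": -1, "dp": [-6.5, 6.5, 15.5], "turn": [0, 0, 0.6]},
    {"claw": -1, "dp": [-6.4, 6.6, 15.5], "turn": [0, 0, 0.6]},
    {"claw": -1, "dp": [-6.3, 6.7, 15.5], "turn": [0, 0, 0.6]},
    {"claw": -1, "dp": [-6.2, 6.8, 15.5], "turn": [0, 0, 0.6]},
    {"claw": -1, "dp": [0, 0, 0], "turn": [0, 0, 0]},
    {"claw": -1, "dp": [0, 0, 0], "turn": [0, 0, 0]}
  ]
}}

```text
clock: 4.45
eef_pos: [535.1, -127.0, 101.2]
tool_rot: [2.502, 1.887, -0.014]
contact_force: [0.2, -0.2, -0.1]
opening: -0.0
```

```bash
python3 - <<'E'
from h import *
np.set_printoptions(precision=1,suppress=True)
im,c=snap("wrist","e_w",None,1.4)
s=robot.observe();print(s['eef_pos'],yaw(s),s['clock'],s['contact_force'],s['qpos'])
for t,z in [("wheel_hub",85),("ball_tip",85),("pointer_tip",41),("setting_tip",41)]:
    for x in robot.tip_of("wrist",t)[:4]: print(t,x['xy'],round(x['score'],2),atz(c,x['xy'],z))
plan((534,-119,70),74.3,4)
E
```

```text
[ 534.9 -127.1  101.2] (np.float64(74.04737479384099), array([-0., -0., -1.])) 4.5 [-0.4  0.4 -0.3] [ 0.4  0.5 -0.4  1.9  0.3  0.8 -0.4]
wheel_hub [133.3, 91.7] 0.72 [492.6 -21.4  85. ]
wheel_hub [215.2, 284.4] 0.65 [ 494.  -133.7   85. ]
ball_tip [304.3, 318.7] 0.56 [ 539.2 -172.5   85. ]
pointer_tip [127.8, 26.0] 0.79 [486.5  18.7  41. ]
setting_tip [136.1, 91.4] 0.83 [476.3 -14.9  41. ]
turn z -0.05
[[np.float64(1.7), np.float64(-1.0), np.float64(8.2)], [np.float64(1.7), np.float64(-1.0), np.float64(8.2)], [np.float64(1.7), np.float64(-1.0), np.float64(8.2)], [np.float64(1.7), np.float64(-1.0), np.float64(8.2)]]
```

View pics/e_w.png

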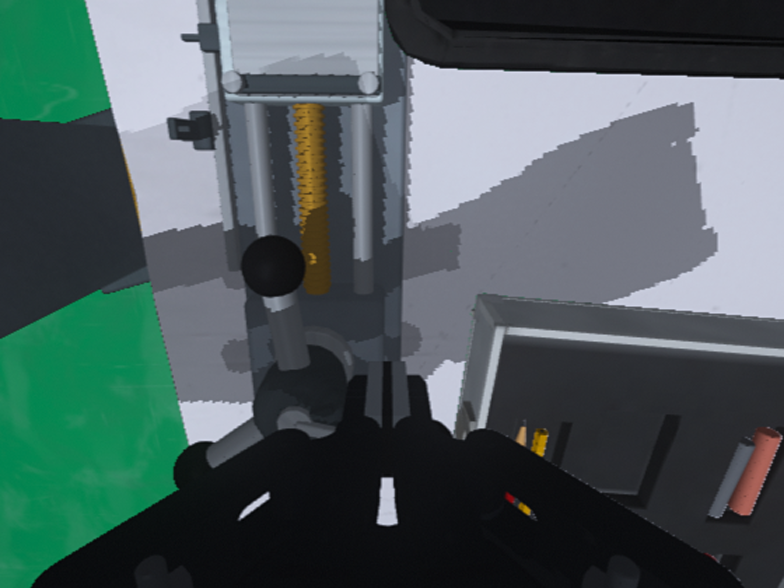

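View clear: pointer at orig (128,26), setting tip at (136,91), fingers just right of the hub in the free gap. Descend.

>>> {"fn": "play_rows", "kwargs": {
  "increments": [
    {"claw": -1, "dp": [0.5, 0, 9], "turn": [0, 0, 0]},
    {"claw": -1, "dp": [0.5, 0, 9], "turn": [0, 0, 0]},
    {"claw": -1, "dp": [0.5, 0, 8], "turn": [0, 0, 0]},
    {"claw": -1, "dp": [0, 0, 0], "turn": [0, 0, 0]}
  ]
}}

```text
clock: 5.1
eef_pos: [536.9, -124.9, 75.8]
tool_rot: [2.497, 1.887, -0.009]
contact_force: [-0.5, 0.2, 0.1]
opening: 0.2
```

```bash
cat >> h.py <<'E'
HUB=np.array([494.7,-134.0])
def arc(step,n,r=42,z=69,gain=1.0):
    s=robot.observe();yw,_=yaw(s);p=s['eef_pos'];d=p[:2]-HUB
    phi=np.degrees(np.arctan2(d[1],d[0]));print("clock %.2f r %.1f phi %.1f z %.1f yaw %.1f F"%(s['clock'],np.hypot(*d),phi,p[2],yw),s['contact_force'].round(1),"M",s['moment'].round(2))
    c,si=np.cos(np.radians(yw)),np.sin(np.radians(yw));q=p[:2];out=[]
    for i in range(n):
        a=np.radians(phi+step*(i+1));t=HUB+r*np.array([np.cos(a),np.sin(a)]);e=(t-q)*gain;q=t
        out.append([float(round(c*e[0]+si*e[1],1)),float(round(si*e[0]-c*e[1],1)),float(round((p[2]-z)/n,1))])
    print(out,"end phi %.0f"%(phi+step*n))
E
python3 - <<'E'
from h import *
arc(10,12)
E
```

```text
clock 5.10 r 43.1 phi 12.1 z 75.8 yaw 74.2 F [-0.5  0.2  0.1] M [-0.03 -0.01  0.01]
[[5.6, -5.0, 0.6], [5.4, -5.0, 0.6], [4.4, -5.8, 0.6], [3.3, -6.5, 0.6], [2.1, -7.0, 0.6], [0.9, -7.3, 0.6], [-0.4, -7.3, 0.6], [-1.6, -7.1, 0.6], [-2.9, -6.7, 0.6], [-4.0, -6.1, 0.6], [-5.0, -5.4, 0.6], [-5.8, -4.4, 0.6]] end phi 132
```

>>> {"fn": "play_rows", "kwargs": {
  "increments": [
    {"claw": -1, "dp": [5.6, -5.0, 2.5], "turn": [0, 0, 0]},
    {"claw": -1, "dp": [5.4, -5.0, 2], "turn": [0, 0, 0]},
    {"claw": -1, "dp": [4.4, -5.8, 1], "turn": [0, 0, 0]},
    {"claw": -1, "dp": [3.3, -6.5, 0.5], "turn": [0, 0, 0]},
    {"claw": -1, "dp": [2.1, -7.0, 0], "turn": [0, 0, 0]},
    {"claw": -1, "dp": [0.9, -7.3, 0], "turn": [0, 0, 0]},
    {"claw": -1, "dp": [-0.4, -7.3, 0], "turn": [0, 0, 0]},
    {"claw": -1, "dp": [-1.6, -7.1, 0], "turn": [0, 0, 0]}
  ]
}}

```text
clock: 5.9
eef_pos: [493.4, -88.5, 69.9]
tool_rot: [2.492, 1.886, 0.001]
contact_force: [3.5, -0.1, -1.2]
opening: -0.3
```

```bash
python3 - <<'E'
from h import *
arc(10,12)
snap("wrist","f_w",None,1)
E
```

```text
clock 5.90 r 45.5 phi 91.7 z 69.9 yaw 74.2 F [ 3.5 -0.1 -1.2] M [ 0.06 -0.85  0.05]
[[-6.1, -5.7, 0.1], [-3.9, -6.2, 0.1], [-4.9, -5.4, 0.1], [-5.8, -4.5, 0.1], [-6.5, -3.4, 0.1], [-7.0, -2.2, 0.1], [-7.3, -1.0, 0.1], [-7.3, 0.3, 0.1], [-7.1, 1.6, 0.1], [-6.8, 2.8, 0.1], [-6.2, 3.9, 0.1], [-5.4, 4.9, 0.1]] end phi 212
```

View pics/f_w.png

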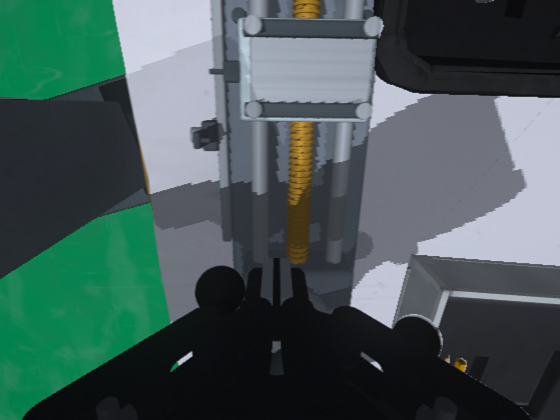

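Tracking is good: the fingers sit right of the ball at (220,288) and push it anticlockwise; pointer at (215,71), setting tip near (218,133).

>>> {"fn": "play_rows", "kwargs": {
  "increments": [
    {"claw": -1, "dp": [-6.1, -5.7, 0.1], "turn": [0, 0, 0]},
    {"claw": -1, "dp": [-3.9, -6.2, 0.1], "turn": [0, 0, 0]},
    {"claw": -1, "dp": [-4.9, -5.4, 0.1], "turn": [0, 0, 0]},
    {"claw": -1, "dp": [-5.8, -4.5, 0.1], "turn": [0, 0, 0]},
    {"claw": -1, "dp": [-6.5, -3.4, 0.1], "turn": [0, 0, 0]},
    {"claw": -1, "dp": [-7, -2.2, 0.1], "turn": [0, 0, 0]},
    {"claw": -1, "dp": [-7.3, -1, 0.1], "turn": [0, 0, 0]},
    {"claw": -1, "dp": [-7.3, 0.3, 0.1], "turn": [0, 0, 0]},
    {"claw": -1, "dp": [-7.1, 1.6, 0.1], "turn": [0, 0, 0]},
    {"claw": -1, "dp": [-6.8, 2.8, 0.1], "turn": [0, 0, 0]},
    {"claw": -1, "dp": [-6.2, 3.9, 0.1], "turn": [0, 0, 0]},
    {"claw": -1, "dp": [-5.4, 4.9, 0.1], "turn": [0, 0, 0]}
  ]
}}

```text
clock: 7.15
eef_pos: [450.1, -156.2, 67.9]
tool_rot: [2.497, 1.896, -0.005]
contact_force: [-1.4, 3.9, 1.4]
opening: -0.2
```

```bash
python3 - <<'E'
from h import *
arc(12,20)
E
```

```text
clock 7.15 r 49.8 phi -153.5 z 67.9 yaw 74.4 F [-1.4  3.9  1.4] M [0.77 0.25 0.02]
[[-0.6, 12.3, -0.1], [-4.4, 7.6, -0.1], [-2.7, 8.4, -0.1], [-0.9, 8.7, -0.1], [0.9, 8.7, -0.1], [2.7, 8.3, -0.1], [4.4, 7.6, -0.1], [5.9, 6.5, -0.1], [7.1, 5.2, -0.1], [8.0, 3.6, -0.1], [8.6, 1.8, -0.1], [8.8, -0.0, -0.1], [8.6, -1.8, -0.1], [8.0, -3.6, -0.1], [7.1, -5.2, -0.1], [5.9, -6.5, -0.1], [4.4, -7.6, -0.1], [2.7, -8.4, -0.1], [0.9, -8.7, -0.1], [-0.9, -8.7, -0.1]] end phi 86
```

```bash
sed -i 's/e=(t-q)\*gain;q=t/e=(t-q)*gain-bias*np.array([np.cos(a),np.sin(a)]);q=t/; s/gain=1.0):/gain=1.0,bias=0.6):/' h.py; python3 - <<'E'
from h import *
arc(11,20)
E
```

```text
clock 7.15 r 49.8 phi -153.5 z 67.9 yaw 74.4 F [-1.4  3.9  1.4] M [0.77 0.25 0.02]
[[0.3, 12.1, -0.1], [-3.7, 7.1, -0.1], [-2.2, 7.7, -0.1], [-0.7, 8.0, -0.1], [0.8, 8.0, -0.1], [2.3, 7.7, -0.1], [3.7, 7.1, -0.1], [5.0, 6.2, -0.1], [6.1, 5.2, -0.1], [7.0, 3.9, -0.1], [7.6, 2.5, -0.1], [8.0, 1.0, -0.1], [8.0, -0.5, -0.1], [7.7, -2.0, -0.1], [7.2, -3.5, -0.1], [6.4, -4.8, -0.1], [5.4, -5.9, -0.1], [4.2, -6.9, -0.1], [2.8, -7.5, -0.1], [1.3, -7.9, -0.1]] end phi 66
```

>>> {"fn": "play_rows", "kwargs": {
  "increments": [
    {"claw": -1, "dp": [0.3, 12, -0.1], "turn": [0, 0, 0]},
    {"claw": -1, "dp": [-3.7, 7.1, -0.1], "turn": [0, 0, 0]},
    {"claw": -1, "dp": [-2.2, 7.7, -0.1], "turn": [0, 0, 0]},
    {"claw": -1, "dp": [-0.7, 8, -0.1], "turn": [0, 0, 0]},
    {"claw": -1, "dp": [0.8, 8, -0.1], "turn": [0, 0, 0]},
    {"claw": -1, "dp": [2.3, 7.7, -0.1], "turn": [0, 0, 0]},
    {"claw": -1, "dp": [3.7, 7.1, -0.1], "turn": [0, 0, 0]},
    {"claw": -1, "dp": [5, 6.2, -0.1], "turn": [0, 0, 0]},
    {"claw": -1, "dp": [6.1, 5.2, -0.1], "turn": [0, 0, 0]},
    {"claw": -1, "dp": [7, 3.9, -0.1], "turn": [0, 0, 0]},
    {"claw": -1, "dp": [7.6, 2.5, -0.1], "turn": [0, 0, 0]},
    {"claw": -1, "dp": [8, 1, -0.1], "turn": [0, 0, 0]},
    {"claw": -1, "dp": [8, -0.5, -0.1], "turn": [0, 0, 0]}
  ]
}}

```text
clock: 8.45
eef_pos: [530.4, -147.0, 64.0]
tool_rot: [2.513, 1.885, -0.041]
contact_force: [-3.1, -5.9, 1.4]
opening: -0.1
```

```bash
python3 - <<'E'
from h import *
arc(11,20)
snap("wrist","g_w",None,1)
E
```

```text
clock 8.45 r 38.0 phi -20.0 z 64.0 yaw 73.8 F [-3.1 -5.9  1.4] M [-1.15  0.52  0.09]
[[7.7, 3.1, -0.3], [7.7, -2.3, -0.3], [7.1, -3.8, -0.3], [6.2, -5.0, -0.3], [5.2, -6.1, -0.3], [3.9, -7.0, -0.3], [2.5, -7.6, -0.3], [1.0, -8.0, -0.3], [-0.6, -8.0, -0.3], [-2.1, -7.7, -0.3], [-3.5, -7.2, -0.3], [-4.8, -6.4, -0.3], [-6.0, -5.4, -0.3], [-6.9, -4.1, -0.3], [-7.5, -2.7, -0.3], [-7.9, -1.3, -0.3], [-8.0, 0.3, -0.3], [-7.8, 1.8, -0.3], [-7.3, 3.3, -0.3], [-6.6, 4.6, -0.3]] end phi 200
```

View pics/g_w.png

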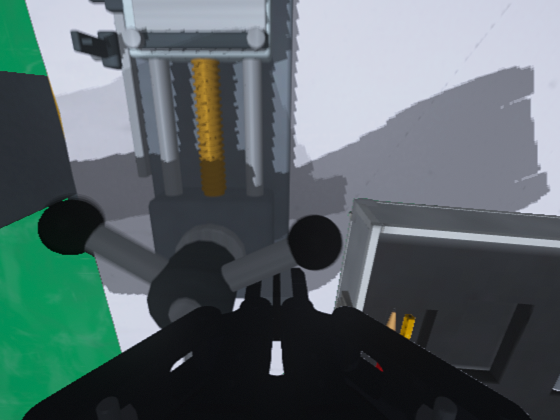

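Carriage has come back; setting clip at (95,45), pointer near the picture's top edge. Continue.

>>> {"fn": "play_rows", "kwargs": {
  "increments": [
    {"claw": -1, "dp": [7.7, 3.1, -1.5], "turn": [0, 0, 0]},
    {"claw": -1, "dp": [7.7, -2.3, -1.5], "turn": [0, 0, 0]},
    {"claw": -1, "dp": [7.1, -3.8, -1], "turn": [0, 0, 0]},
    {"claw": -1, "dp": [6.2, -5, -0.5], "turn": [0, 0, 0]},
    {"claw": -1, "dp": [5.2, -6.1, -0.3], "turn": [0, 0, 0]},
    {"claw": -1, "dp": [3.9, -7, -0.3], "turn": [0, 0, 0]},
    {"claw": -1, "dp": [2.5, -7.6, -0.3], "turn": [0, 0, 0]},
    {"claw": -1, "dp": [1, -8, -0.3], "turn": [0, 0, 0]},
    {"claw": -1, "dp": [-0.6, -8, -0.3], "turn": [0, 0, 0]},
    {"claw": -1, "dp": [-2.1, -7.7, -0.3], "turn": [0, 0, 0]}
  ]
}}

```text
clock: 9.5
eef_pos: [503.7, -93.6, 74.2]
tool_rot: [2.495, 1.875, -0.007]
contact_force: [5.1, -0.5, -0.7]
opening: -0.2
```

```bash
python3 - <<'E'
from h import *
np.set_printoptions(precision=2,suppress=True)
arc(11,20)
print(R.from_rotvec(robot.observe()['tool_rot']).as_matrix())
im,c=snap("wrist","h_w",None,1)
for t,z in [("pointer_tip",41),("setting_tip",41)]:
    for x in robot.tip_of("wrist",t)[:4]: print(t,x['xy'],round(x['score'],2),atz(c,x['xy'],z))
E
```

```text
clock 9.50 r 41.4 phi 77.4 z 74.2 yaw 73.8 F [ 5.1 -0.5 -0.7] M [-0.14 -1.01  0.02]
[[-1.3, -7.8, 0.3], [-3.3, -7.3, 0.3], [-4.6, -6.5, 0.3], [-5.8, -5.5, 0.3], [-6.8, -4.3, 0.3], [-7.5, -3.0, 0.3], [-7.9, -1.5, 0.3], [-8.0, 0.1, 0.3], [-7.9, 1.6, 0.3], [-7.4, 3.1, 0.3], [-6.7, 4.4, 0.3], [-5.7, 5.6, 0.3], [-4.6, 6.6, 0.3], [-3.2, 7.3, 0.3], [-1.8, 7.8, 0.3], [-0.2, 8.0, 0.3], [1.3, 7.9, 0.3], [2.8, 7.5, 0.3], [4.2, 6.8, 0.3], [5.4, 5.9, 0.3]] end phi 297
[[ 0.28  0.96  0.01]
 [ 0.96 -0.28 -0.02]
 [-0.02  0.01 -1.  ]]
pointer_tip [189.7, 115.6] 0.81 [479.58  -5.28  41.  ]
setting_tip [190.1, 133.9] 0.82 [476.2  -14.39  41.  ]
```

View pics/h_w.png

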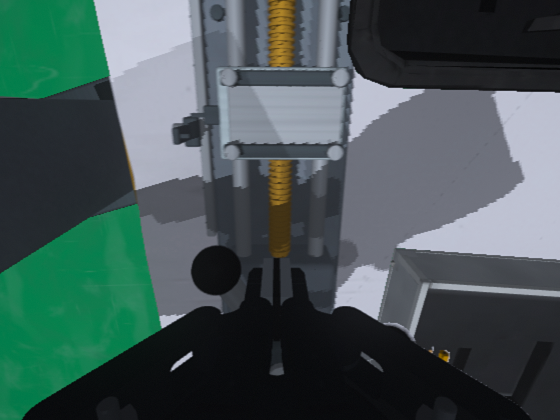

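Pointer at (190,116) is ~9.7 mm ahead of the setting tip at (190,134). About 260° more anticlockwise.

>>> {"fn": "play_rows", "kwargs": {
  "increments": [
    {"claw": -1, "dp": [-1.3, -7.8, 1.5], "turn": [0, 0, 0]},
    {"claw": -1, "dp": [-3.3, -7.3, 1], "turn": [0, 0, 0]},
    {"claw": -1, "dp": [-4.6, -6.5, 1], "turn": [0, 0, 0]},
    {"claw": -1, "dp": [-5.8, -5.5, 0.5], "turn": [0, 0, 0]},
    {"claw": -1, "dp": [-6.8, -4.3, 0.3], "turn": [0, 0, 0]},
    {"claw": -1, "dp": [-7.5, -3, 0], "turn": [0, 0, 0]},
    {"claw": -1, "dp": [-7.9, -1.5, 0], "turn": [0, 0, 0]},
    {"claw": -1, "dp": [-8, 0.1, 0], "turn": [0, 0, 0]},
    {"claw": -1, "dp": [-7.9, 1.6, 0], "turn": [0, 0, 0]},
    {"claw": -1, "dp": [-7.4, 3.1, 0], "turn": [0, 0, 0]},
    {"claw": -1, "dp": [-6.7, 4.4, 0], "turn": [0, 0, 0]},
    {"claw": -1, "dp": [-5.7, 5.6, 0], "turn": [0, 0, 0]}
  ]
}}

```text
clock: 10.85
eef_pos: [451.1, -154.1, 67.8]
tool_rot: [2.504, 1.891, -0.017]
contact_force: [-0.8, 4.4, 1.7]
opening: -0.1
```

```bash
python3 - <<'E'
from h import *
arc(11,14)
E
```

```text
clock 10.85 r 48.0 phi -155.2 z 67.8 yaw 74.1 F [-0.8  4.4  1.7] M [0.88 0.24 0.04]
[[-1.2, 10.7, -0.1], [-3.8, 7.0, -0.1], [-2.4, 7.6, -0.1], [-0.9, 8.0, -0.1], [0.6, 8.0, -0.1], [2.1, 7.7, -0.1], [3.6, 7.2, -0.1], [4.9, 6.4, -0.1], [6.0, 5.3, -0.1], [6.9, 4.1, -0.1], [7.6, 2.7, -0.1], [7.9, 1.2, -0.1], [8.0, -0.3, -0.1], [7.8, -1.9, -0.1]] end phi -1
```

>>> {"fn": "play_rows", "kwargs": {
  "increments": [
    {"claw": -1, "dp": [-1.2, 10.7, -0.5], "turn": [0, 0, 0]},
    {"claw": -1, "dp": [-3.8, 7, -0.5], "turn": [0, 0, 0]},
    {"claw": -1, "dp": [-2.4, 7.6, -0.5], "turn": [0, 0, 0]},
    {"claw": -1, "dp": [-0.9, 8, -0.5], "turn": [0, 0, 0]},
    {"claw": -1, "dp": [0.6, 8, -0.5], "turn": [0, 0, 0]},
    {"claw": -1, "dp": [2.1, 7.7, -0.5], "turn": [0, 0, 0]},
    {"claw": -1, "dp": [3.6, 7.2, -0.5], "turn": [0, 0, 0]},
    {"claw": -1, "dp": [4.9, 6.4, -0.5], "turn": [0, 0, 0]},
    {"claw": -1, "dp": [6, 5.3, -0.5], "turn": [0, 0, 0]},
    {"claw": -1, "dp": [6.9, 4.1, -0.5], "turn": [0, 0, 0]},
    {"claw": -1, "dp": [7.6, 2.7, -0.5], "turn": [0, 0, 0]},
    {"claw": -1, "dp": [7.9, 1.2, -0.5], "turn": [0, 0, 0]},
    {"claw": -1, "dp": [8, -0.3, -0.5], "turn": [0, 0, 0]}
  ]
}}

```text
clock: 12.15
eef_pos: [527.6, -148.5, 67.0]
tool_rot: [-2.512, -1.874, 0.061]
contact_force: [-2.2, -5.3, -0.3]
opening: -0.1
```

```bash
cat >> h.py <<'E'
def meas(fn,k=1,crop=None):
    im,c=snap("wrist",fn,crop,k);D={}
    for t in ["pointer_tip","setting_tip"]:
        for x in robot.tip_of("wrist",t)[:2]:
            p=atz(c,x['xy'],41);D.setdefault(t,p);print(t,x['xy'],round(x['score'],2),p.round(1))
    if len(D)==2:
        d=D["pointer_tip"]-D["setting_tip"];a=np.radians(74.3);print("along %.1f lat %.1f"%(d[0]*np.cos(a)+d[1]*np.sin(a),d[0]*np.sin(a)-d[1]*np.cos(a)))
E
python3 - <<'E'
from h import *
arc(11,14)
meas("i_w")
E
```

```text
clock 12.15 r 36.0 phi -23.8 z 67.0 yaw 73.5 F [-2.2 -5.3 -0.3] M [-1.13  0.51  0.07]
[[7.2, 5.6, -0.1], [7.8, -1.9, -0.1], [7.3, -3.3, -0.1], [6.5, -4.7, -0.1], [5.5, -5.8, -0.1], [4.3, -6.8, -0.1], [2.9, -7.5, -0.1], [1.5, -7.9, -0.1], [-0.1, -8.0, -0.1], [-1.6, -7.9, -0.1], [-3.1, -7.4, -0.1], [-4.4, -6.7, -0.1], [-5.6, -5.7, -0.1], [-6.6, -4.5, -0.1]] end phi 130
pointer_tip [107.6, 50.6] 0.67 [477.  -20.1  41. ]
```

View pics/i_w.png

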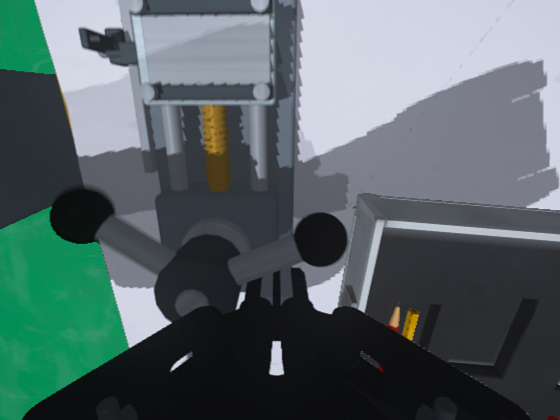

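Pointer is ~5–6 mm behind; I'll push ~50° more for margin.

>>> {"fn": "play_rows", "kwargs": {
  "increments": [
    {"claw": -1, "dp": [7.2, 5.6, -0.3], "turn": [0, 0, 0]},
    {"claw": -1, "dp": [7.8, -1.9, -0.3], "turn": [0, 0, 0]},
    {"claw": -1, "dp": [7.3, -3.3, -0.1], "turn": [0, 0, 0]},
    {"claw": -1, "dp": [6.5, -4.7, 0], "turn": [0, 0, 0]},
    {"claw": -1, "dp": [5.5, -5.8, 0], "turn": [0, 0, 0]},
    {"claw": -1, "dp": [4.3, -6.8, 0], "turn": [0, 0, 0]}
  ]
}}

```text
clock: 12.9
eef_pos: [532.2, -113.2, 70.0]
tool_rot: [2.516, 1.865, -0.045]
contact_force: [1.9, -3.9, -1.3]
opening: 0.2
```

```bash
python3 - <<'E'
from h import *
arc(11,14)
meas("j_w",2,(80,20,280,290))
E
```

```text
clock 12.90 r 42.8 phi 29.0 z 70.0 yaw 73.1 F [ 1.9 -3.9 -1.3] M [-0.78 -0.49  0.07]
[[3.9, -7.2, 0.1], [3.2, -7.4, 0.1], [1.7, -7.8, 0.1], [0.2, -8.0, 0.1], [-1.3, -7.9, 0.1], [-2.8, -7.5, 0.1], [-4.2, -6.8, 0.1], [-5.4, -5.9, 0.1], [-6.5, -4.7, 0.1], [-7.2, -3.4, 0.1], [-7.8, -2.0, 0.1], [-8.0, -0.5, 0.1], [-7.9, 1.1, 0.1], [-7.6, 2.6, 0.1]] end phi 183
pointer_tip [130.7, 136.4] 0.74 [474.5 -25.6  41. ]
setting_tip [121.5, 114.5] 0.85 [475.  -13.8  41. ]
along -11.4 lat 2.8
```

View pics/j_w.png

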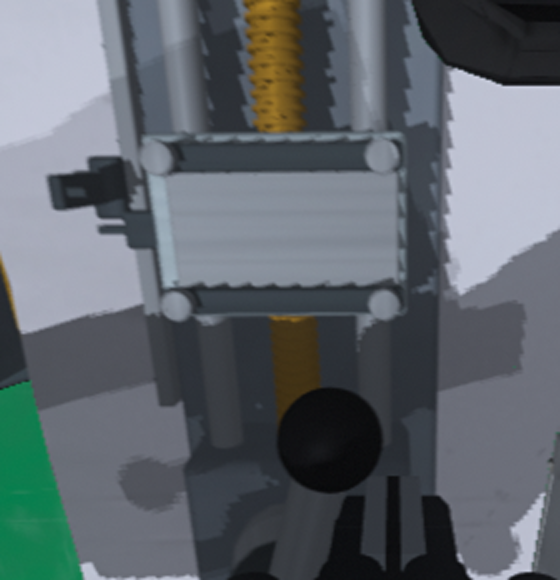

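The picture shows the pointer at orig (131,135), below the setting tip (122,114): about 11 mm behind. Requirement met. Hold briefly then reverse clockwise.

```bash
python3 - <<'E'
from h import *
arc(-11,18)
E
```

```text
clock 13.05 r 42.6 phi 30.9 z 69.9 yaw 73.2 F [ 2.  -1.4 -0. ] M [-0.25 -0.31 -0.03]
[[-6.7, 4.6, 0.1], [-7.1, 3.6, 0.1], [-7.7, 2.2, 0.1], [-8.0, 0.7, 0.1], [-8.0, -0.9, 0.1], [-7.7, -2.4, 0.1], [-7.1, -3.8, 0.1], [-6.2, -5.1, 0.1], [-5.1, -6.1, 0.1], [-3.9, -7.0, 0.1], [-2.5, -7.6, 0.1], [-1.0, -8.0, 0.1], [0.6, -8.0, 0.1], [2.1, -7.7, 0.1], [3.5, -7.2, 0.1], [4.8, -6.4, 0.1], [6.0, -5.4, 0.1], [6.9, -4.1, 0.1]] end phi -167
```

>>> {"fn": "play_rows", "kwargs": {
  "increments": [
    {"claw": -1, "dp": [0, 0, 0], "turn": [0, 0, 0]},
    {"claw": -1, "dp": [0, 0, 0], "turn": [0, 0, 0]},
    {"claw": -1, "dp": [-6.7, 4.6, 0.1], "turn": [0, 0, 0]},
    {"claw": -1, "dp": [-7.1, 3.6, 0.1], "turn": [0, 0, 0]},
    {"claw": -1, "dp": [-7.7, 2.2, 0.1], "turn": [0, 0, 0]},
    {"claw": -1, "dp": [-8, 0.7, 0.1], "turn": [0, 0, 0]},
    {"claw": -1, "dp": [-8, -0.9, 0], "turn": [0, 0, 0]},
    {"claw": -1, "dp": [-7.7, -2.4, 0], "turn": [0, 0, 0]},
    {"claw": -1, "dp": [-7.1, -3.8, 0], "turn": [0, 0, 0]},
    {"claw": -1, "dp": [-6.2, -5.1, 0], "turn": [0, 0, 0]}
  ]
}}

```text
clock: 14.05
eef_pos: [511.9, -170.4, 70.4]
tool_rot: [2.519, 1.871, -0.044]
contact_force: [0.5, 0.7, 0.0]
opening: -0.0
```

```bash
python3 - <<'E'
from h import *
arc(-11,18)
print(R.from_rotvec(robot.observe()['tool_rot']).as_matrix()[:,2])
E
```

```text
clock 14.05 r 40.3 phi -64.7 z 70.4 yaw 73.2 F [0.5 0.7 0. ] M [ 0.09 -0.08 -0.03]
[[-5.6, -5.6, 0.1], [-2.9, -7.5, 0.1], [-1.4, -7.9, 0.1], [0.1, -8.0, 0.1], [1.6, -7.8, 0.1], [3.1, -7.4, 0.1], [4.5, -6.7, 0.1], [5.6, -5.7, 0.1], [6.6, -4.5, 0.1], [7.4, -3.2, 0.1], [7.8, -1.7, 0.1], [8.0, -0.2, 0.1], [7.9, 1.4, 0.1], [7.5, 2.8, 0.1], [6.8, 4.2, 0.1], [5.9, 5.4, 0.1], [4.7, 6.5, 0.1], [3.4, 7.2, 0.1]] end phi -263
[-0.02037624 -0.01987555 -0.9995948 ]
```

>>> {"fn": "play_rows", "kwargs": {
  "increments": [
    {"claw": -1, "dp": [-5.6, -5.6, 0.1], "turn": [0, 0, 0]},
    {"claw": -1, "dp": [-2.9, -7.5, 0.1], "turn": [0, 0, 0]},
    {"claw": -1, "dp": [-1.4, -7.9, 0.1], "turn": [0, 0, 0]},
    {"claw": -1, "dp": [0.1, -8, 0.1], "turn": [0, 0, 0]},
    {"claw": -1, "dp": [1.6, -7.8, 0.1], "turn": [0, 0, 0]},
    {"claw": -1, "dp": [3.1, -7.4, 0.1], "turn": [0, 0, 0]},
    {"claw": -1, "dp": [4.5, -6.7, 0.1], "turn": [0, 0, 0]},
    {"claw": -1, "dp": [5.6, -5.7, 0.1], "turn": [0, 0, 0]},
    {"claw": -1, "dp": [6.6, -4.5, 0.1], "turn": [0, 0, 0]}
  ]
}}

```text
clock: 14.95
eef_pos: [454.1, -143.5, 71.6]
tool_rot: [2.515, 1.863, -0.039]
contact_force: [1.4, -4.6, 0.1]
opening: -0.3
```

```bash
python3 - <<'E'
from h import *
arc(-11,14)
meas("k_w",1.4)
E
```

```text
clock 14.95 r 41.7 phi -166.9 z 71.6 yaw 73.1 F [ 1.4 -4.6  0.1] M [-0.89 -0.36  0.04]
[[7.4, -3.0, 0.2], [7.9, -1.3, 0.2], [8.0, 0.2, 0.2], [7.8, 1.8, 0.2], [7.3, 3.2, 0.2], [6.6, 4.6, 0.2], [5.6, 5.7, 0.2], [4.4, 6.7, 0.2], [3.0, 7.4, 0.2], [1.6, 7.9, 0.2], [0.0, 8.0, 0.2], [-1.5, 7.9, 0.2], [-3.0, 7.4, 0.2], [-4.3, 6.7, 0.2]] end phi -321
pointer_tip [246.4, 16.7] 0.62 [475.1 -20.8  41. ]
setting_tip [240.1, 0.5] 0.67 [474.4 -13.6  41. ]
along -6.7 lat 2.6
```

View pics/k_w.png

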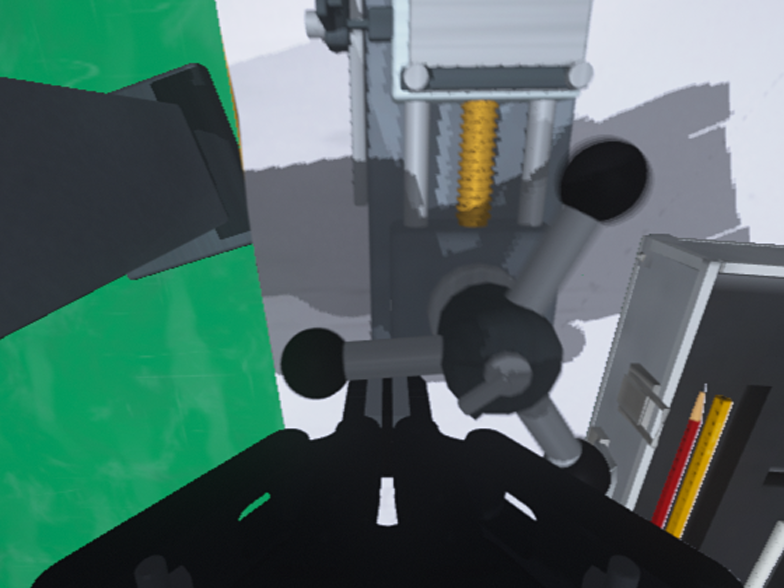

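Push force is up (4.6 N), the carriage is driving; pointer near -7 mm but the setting tip is at the picture's edge. Advance ~55° and look from there.

>>> {"fn": "play_rows", "kwargs": {
  "increments": [
    {"claw": -1, "dp": [7, -2.8, 0.5], "turn": [0, 0, 0]},
    {"claw": -1, "dp": [7.5, -1.3, 0.3], "turn": [0, 0, 0]},
    {"claw": -1, "dp": [7.5, 0.2, 0.3], "turn": [0, 0, 0]},
    {"claw": -1, "dp": [7.3, 1.7, 0.3], "turn": [0, 0, 0]},
    {"claw": -1, "dp": [5, 2, 0.2], "turn": [0, 0, 0]},
    {"claw": -1, "dp": [0, 0, 0], "turn": [0, 0, 0]}
  ]
}}

```text
clock: 15.7
eef_pos: [458.6, -111.5, 67.5]
tool_rot: [2.522, 1.861, -0.059]
contact_force: [0.1, -1.1, 0.2]
opening: -0.3
```

```bash
python3 - <<'E'
from h import *
arc(-6,14)
meas("l_w",2,(120,0,280,290))
E
```

```text
clock 15.70 r 42.6 phi 148.0 z 67.5 yaw 72.9 F [ 0.1 -1.1  0.2] M [-0.1   0.07  0.01]
[[3.8, 2.5, -0.1], [3.7, 2.3, -0.1], [3.5, 2.7, -0.1], [3.2, 3.0, -0.1], [2.9, 3.4, -0.1], [2.5, 3.6, -0.1], [2.1, 3.9, -0.1], [1.7, 4.1, -0.1], [1.2, 4.2, -0.1], [0.8, 4.3, -0.1], [0.3, 4.4, -0.1], [-0.1, 4.4, -0.1], [-0.6, 4.4, -0.1], [-1.0, 4.3, -0.1]] end phi 64
pointer_tip [258.7, 82.6] 0.71 [476.3 -18.8  41. ]
setting_tip [254.0, 75.6] 0.84 [475.1 -15.1  41. ]
setting_tip [362.7, 313.3] 0.37 [ 497.9 -173.1   41. ]
along -3.3 lat 2.2
```

View pics/l_w.png

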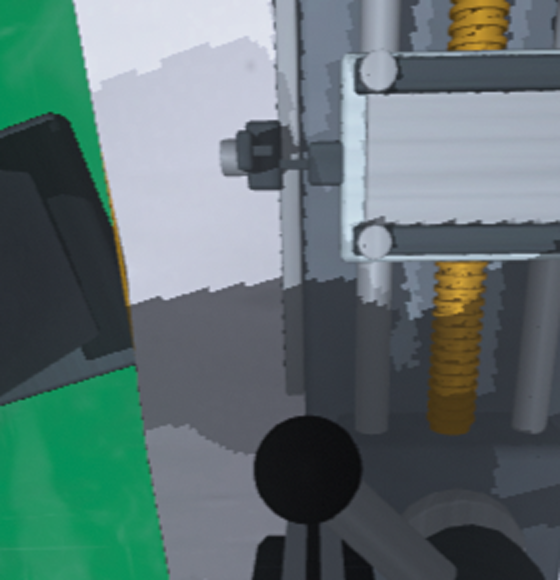

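Pointer at (259,82), setting tip at (254,76): ~3.3 mm short. Advance ~36° slowly.

>>> {"fn": "play_rows", "kwargs": {
  "increments": [
    {"claw": -1, "dp": [3.8, 2.3, 0], "turn": [0, 0, 0]},
    {"claw": -1, "dp": [3.7, 2.4, 0], "turn": [0, 0, 0]},
    {"claw": -1, "dp": [3.5, 2.7, 0], "turn": [0, 0, 0]},
    {"claw": -1, "dp": [3.2, 3, 0], "turn": [0, 0, 0]},
    {"claw": -1, "dp": [2.9, 3.4, 0], "turn": [0, 0, 0]},
    {"claw": -1, "dp": [2, 3, 0], "turn": [0, 0, 0]},
    {"claw": -1, "dp": [0, 0, 0], "turn": [0, 0, 0]}
  ]
}}

```text
clock: 16.55
eef_pos: [475.8, -100.0, 65.2]
tool_rot: [2.529, 1.859, -0.075]
contact_force: [-3.4, -1.6, 2.0]
opening: 0.1
```

```bash
python3 - <<'E'
from h import *
arc(-4,10)
meas("m_w",5,(170,60,130,100))
E
```

```text
clock 16.55 r 38.9 phi 119.0 z 65.2 yaw 72.7 F [-3.4 -1.6  2. ] M [-0.21  0.42 -0.02]
[[3.7, 0.3, -0.4], [1.4, 2.6, -0.4], [1.2, 2.7, -0.4], [1.1, 2.8, -0.4], [0.9, 2.8, -0.4], [0.7, 2.9, -0.4], [0.4, 2.9, -0.4], [0.2, 3.0, -0.4], [0.0, 3.0, -0.4], [-0.2, 3.0, -0.4]] end phi 79
pointer_tip [234.2, 107.7] 0.78 [478.2 -15.   41. ]
setting_tip [229.3, 107.9] 0.57 [475.7 -14.4  41. ]
along 0.0 lat 2.5
```

View pics/m_w.png

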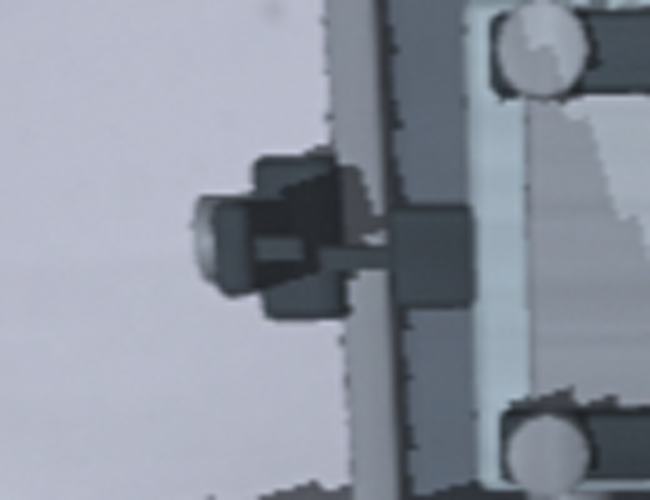

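The zoom shows the pointer band centre at y≈257 and the setting tip's centre at ≈249 (×5 zoom): pointer still ~0.6–0.8 mm behind, viewed from nearly straight above. A small further push of ~8°.

>>> {"fn": "play_rows", "kwargs": {
  "increments": [
    {"claw": -1, "dp": [1.8, 2.2, -1], "turn": [0, 0, 0]},
    {"claw": -1, "dp": [1.5, 2.5, -1], "turn": [0, 0, 0]},
    {"claw": -1, "dp": [0, 0, 0], "turn": [0, 0, 0]}
  ]
}}

```text
clock: 17.0
eef_pos: [479.7, -98.0, 66.3]
tool_rot: [-2.531, -1.86, 0.078]
contact_force: [-2.9, -1.2, -0.2]
opening: 0.1
```

```bash
python3 - <<'E'
from h import *
arc(-4,4)
meas("n_w",5,(160,60,130,100))
E
```

```text
clock 17.00 r 38.9 phi 112.6 z 66.3 yaw 72.7 F [-2.9 -1.2 -0.2] M [-0.2   0.45 -0.03]
[[3.7, 0.7, -0.7], [1.1, 2.7, -0.7], [0.9, 2.8, -0.7], [0.7, 2.9, -0.7]] end phi 97
pointer_tip [228.5, 114.5] 0.89 [477.9 -15.3  41. ]
setting_tip [225.3, 114.8] 0.68 [476.2 -15.   41. ]
along 0.1 lat 1.7
```

View pics/n_w.png

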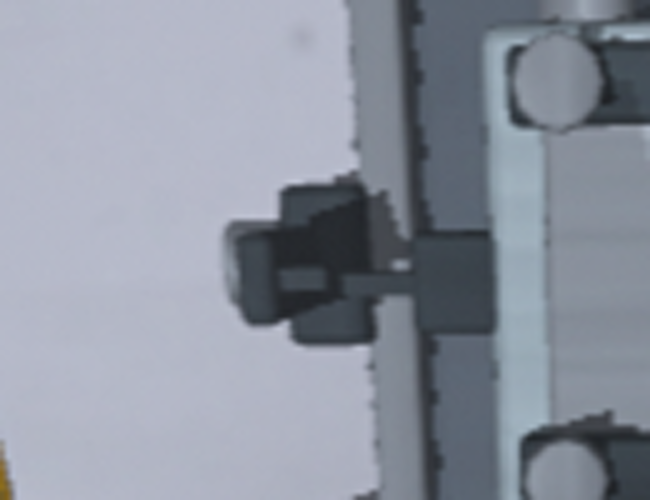

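Now tip bands at y≈279 and ≈284 (×5): ≤0.5 mm apart; network says +0.1 mm. Back off the bar along its normal and lift.

>>> {"fn": "play_rows", "kwargs": {
  "increments": [
    {"claw": -1, "dp": [-0.6, -4, 0], "turn": [0, 0, 0]},
    {"claw": -1, "dp": [-1.2, -6, 0], "turn": [0, 0, 0]},
    {"claw": -1, "dp": [-1, -5, 0], "turn": [0, 0, 0]},
    {"claw": -1, "dp": [0, 0, -5], "turn": [0, 0, 0]},
    {"claw": -1, "dp": [0, 0, -12], "turn": [0, 0, 0]},
    {"claw": -1, "dp": [0, 0, -20], "turn": [0, 0, 0]},
    {"claw": -1, "dp": [0, 0, -20], "turn": [0, 0, 0]},
    {"claw": -1, "dp": [0, 0, -20], "turn": [0, 0, 0]},
    {"claw": -1, "dp": [-10, 0, -10], "turn": [0, 0, 0]},
    {"claw": -1, "dp": [0, 0, 0], "turn": [0, 0, 0]},
    {"claw": -1, "dp": [0, 0, 0], "turn": [0, 0, 0]}
  ]
}}

```text
clock: 18.25
eef_pos: [470.0, -100.7, 165.3]
tool_rot: [2.522, 1.859, -0.056]
contact_force: [-0.3, -0.4, 0.4]
opening: -0.1
```

```bash
python3 - <<'E'
from h import *
arc(-4,4)
meas("o_w",1.4)
im=cv2.imread("pics/o_w.png")
E
```

```text
clock 18.25 r 41.5 phi 126.5 z 165.3 yaw 72.8 F [-0.3 -0.4  0.4] M [ 0.07 -0.05 -0.02]
[[2.2, 1.8, 24.1], [1.8, 2.4, 24.1], [1.6, 2.5, 24.1], [1.4, 2.6, 24.1]] end phi 111
pointer_tip [256.6, 99.8] 0.83 [477.  -14.3  41. ]
setting_tip [255.2, 99.9] 0.66 [475.8 -14.   41. ]
along 0.0 lat 1.1
```

View pics/o_w.png

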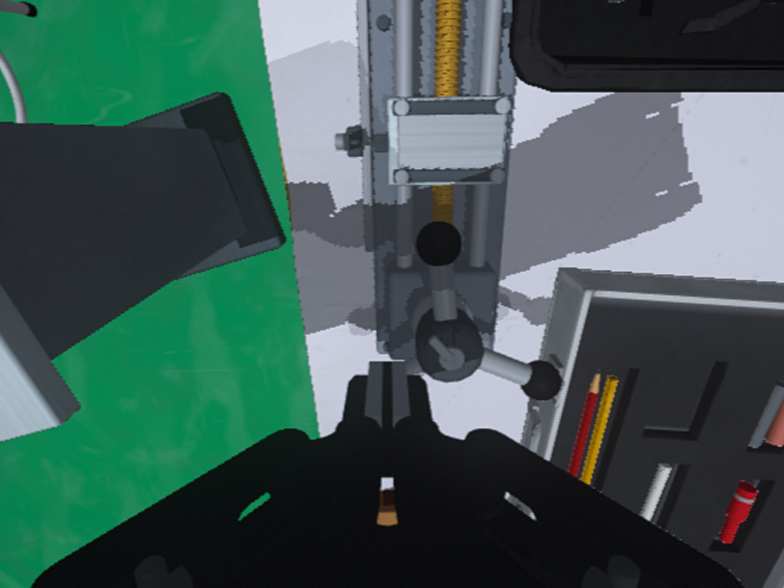

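The wheel is free, arm clear; pointer and finger coincide at about (356,140) enlarged. A closer look at the pair, then at the hub tongue.

>>> {"fn": "play_rows", "kwargs": {
  "increments": [
    {"claw": -1, "dp": [0, -5, 10], "turn": [0, 0, 0]},
    {"claw": -1, "dp": [0, -5, 15], "turn": [0, 0, 0]},
    {"claw": -1, "dp": [0, -5, 10], "turn": [0, 0, 0]},
    {"claw": -1, "dp": [0, 0, 5], "turn": [0, 0, 0]},
    {"claw": -1, "dp": [0, 0, 0], "turn": [0, 0, 0]},
    {"claw": -1, "dp": [0, 0, 0], "turn": [0, 0, 0]}
  ]
}}

```text
clock: 19.0
eef_pos: [450.5, -95.4, 118.9]
tool_rot: [2.525, 1.866, -0.064]
contact_force: [-0.2, -0.1, 0.6]
opening: 0.1
```

```bash
python3 - <<'E'
from h import *
arc(-4,1)
meas("p_w",6,(210,40,120,95))
E
```

```text
clock 19.00 r 58.7 phi 138.9 z 118.9 yaw 73.0 F [-0.2 -0.1  0.6] M [ 0.04 -0.08 -0.03]
[[-4.5, 17.1, 49.9]] end phi 135
pointer_tip [283.8, 100.8] 0.56 [477.3 -15.3  41. ]
setting_tip [280.0, 99.6] 0.72 [475.1 -13.8  41. ]
along -0.8 lat 2.5
```

View pics/p_w.png

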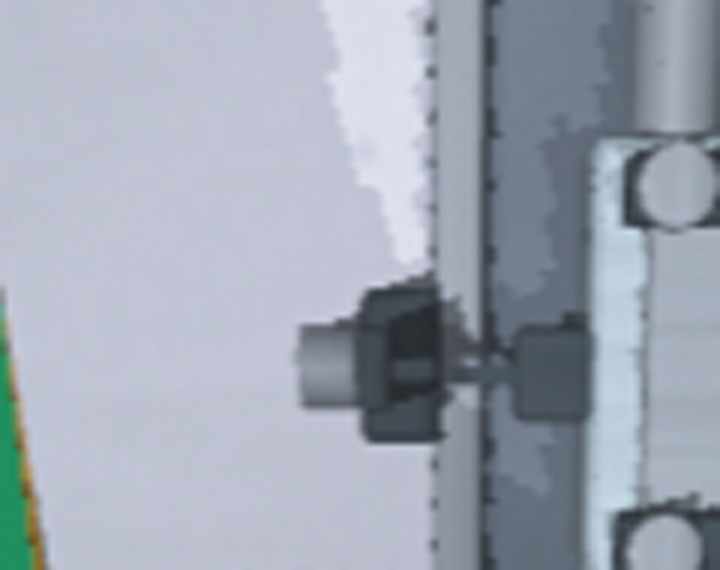

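Pointer (y≈373) vs setting tip (y≈369) at ×6: ~0.4 mm behind — inside tolerance. Now the hub tongue.

>>> {"fn": "play_rows", "kwargs": {
  "increments": [
    {"claw": -1, "dp": [-15, 0, -15], "turn": [0, 0, 0]},
    {"claw": -1, "dp": [-20, 10, -10], "turn": [0, 0, 0]},
    {"claw": -1, "dp": [-20, 10, 0], "turn": [0, 0, 0]},
    {"claw": -1, "dp": [-20, 10, 0], "turn": [0, 0, 0]},
    {"claw": -1, "dp": [-10, 10, 0], "turn": [0, 0, 0]},
    {"claw": -1, "dp": [0, 5, 0], "turn": [0, 0, 0]},
    {"claw": -1, "dp": [0, 0, 0], "turn": [0, 0, 0]},
    {"claw": -1, "dp": [0, 0, 0], "turn": [0, 0, 0]}
  ]
}}

```text
clock: 19.95
eef_pos: [474.0, -190.9, 150.2]
tool_rot: [2.518, 1.867, -0.056]
contact_force: [-0.3, 0.3, 1.1]
opening: 0.4
```

```bash
python3 - <<'E'
from h import *
im,c=snap("wrist",None);px=proj(c,[494.7,-134,100]);print(px)
x,y=int(px[0])-60,max(0,int(px[1])-60)
cv2.imwrite("pics/q.png",cv2.resize(im[y:y+120,x:x+120,::-1],None,fx=5,fy=5,interpolation=cv2.INTER_CUBIC))
meas("q_full")
E
```

```text
[284.63039349 143.16236017]
```

View pics/q.png

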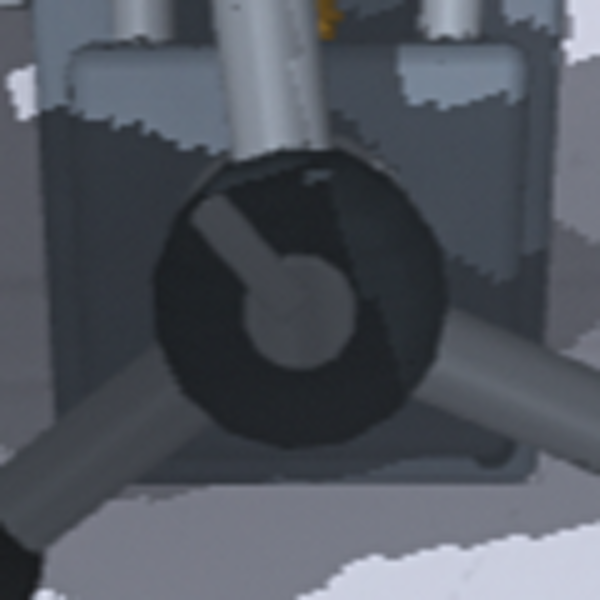

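The tongue points up-left in the hub; cheeks are in shadow, so brighten.

```bash
python3 - <<'E'
import cv2,numpy as np
im=cv2.imread("pics/q.png").astype(float)
g=im[130:470,130:470];g=np.clip((g-15)*3.2,0,255)
a=cv2.resize(g.astype('uint8'),None,fx=1.1,fy=1.1)
b=cv2.imread("pics/k_w.png").astype(float)[250:450,400:600];b=cv2.resize(np.clip((b-15)*3.2,0,255).astype('uint8'),(374,374))
cv2.imwrite("pics/r.png",np.hstack([a[:374,:374],b]))
E
```

```text
(no output)
```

View pics/r.png

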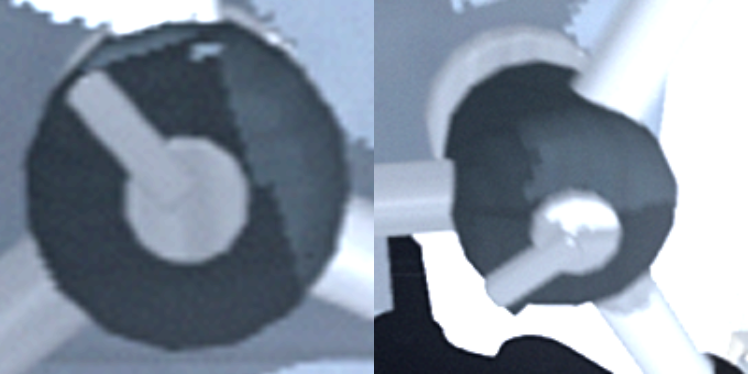

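View pics/q_full.png

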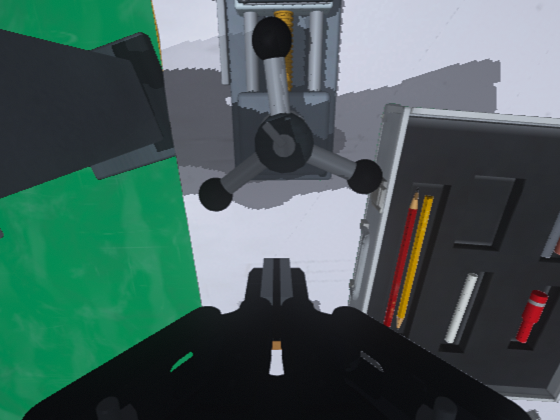

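```bash
python3 - <<'E'
import cv2,numpy as np
b=cv2.imread("pics/i_w.png").astype(float)[225:345,130:250];b=np.clip((b-10)*3,0,255).astype('uint8')
e=cv2.imread("pics/e_w.png").astype(float)[320:480,220:380];e=np.clip((e-10)*3,0,255).astype('uint8')
cv2.imwrite("pics/s.png",np.hstack([cv2.resize(b,(400,400),interpolation=2),cv2.resize(e,(400,400),interpolation=2)]))
E
```

```text
(no output)
```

View pics/s.png

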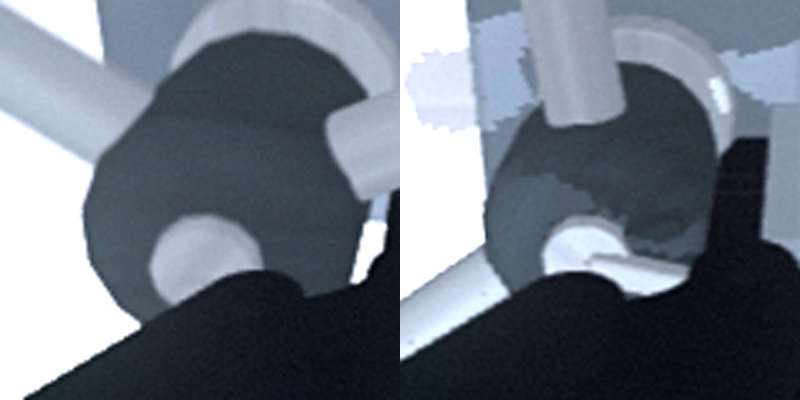

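```bash
python3 - <<'E'
from h import *
def ang(pos,rot,c,t,arms,z=104):
    s={'eef_pos':np.array(pos),'tool_rot':np.array(rot)};C=cam("wrist",s)
    d=atz(C,t,z)-atz(C,c,z);ta=np.degrees(np.arctan2(d[1],d[0]))
    h=atz(C,c,z)[:2]
    for a in arms:
        p=atz(C,a,85)[:2]-HUB;aa=np.degrees(np.arctan2(p[1],p[0]));print("  arm",round(aa,1),"tongue-arm",round((ta-aa)%120,1),round(np.hypot(*p),1))
    print("tongue",round(ta,1),h.round(1),round(np.hypot(*d[:2]),1))
s=robot.observe()
o=(int(284.63)-60,int(143.16)-60)
print("now");ang(s['eef_pos'],s['tool_rot'],(o[0]+300/5,o[1]+310/5),(o[0]+205/5,o[1]+203/5),[(271.5,38.5),(216,194),(365,176)])
print("k, driving cw");ang([454.1,-143.5,71.6],[2.515,1.863,-.039],((400+202/1.87)/1.4,(250+233/1.87)/1.4),((400+122/1.87)/1.4,(250+292/1.87)/1.4),[(315/1.4,362/1.4),(605/1.4,180/1.4)])
print("e, start");ang([534.9,-127.1,101.2],[2.502,1.887,-.014],((220+185/2.5)/1.4,(320+255/2.5)/1.4),((220+290/2.5)/1.4,(320+280/2.5)/1.4),[(273/1.4,265/1.4)])
E
```

```text
now
  arm 81.2 tongue-arm 34.1 59.3
  arm -158.7 tongue-arm 34.1 61.2
  arm -40.8 tongue-arm 36.1 60.4
tongue 115.4 [ 493.9 -134.6] 16.8
k, driving cw
  arm 167.9 tongue-arm 38.0 61.5
  arm 47.8 tongue-arm 38.0 59.9
tongue -154.1 [ 493.2 -132. ] 15.9
e, start
  arm 81.6 tongue-arm 6.4 59.4
tongue -32.0 [ 495.1 -132.5] 16.6
```

Tongue-to-arm angle: 34–36° now, ~38° while driving clockwise, ~6° at the start. It is probably taken up, but within a few degrees of measuring error; since the pointer is also ~0.4 mm short, one gentle clockwise nudge will settle both.

```bash
python3 - <<'E'
from h import *
plan((461,-103,120),74.3,8)
E
```

```text
turn z -0.15
[[np.float64(10.1), np.float64(-4.7), np.float64(3.8)], [np.float64(10.1), np.float64(-4.7), np.float64(3.8)], [np.float64(10.1), np.float64(-4.7), np.float64(3.8)], [np.float64(10.1), np.float64(-4.6), np.float64(3.8)], [np.float64(10.1), np.float64(-4.6), np.float64(3.8)], [np.float64(10.1), np.float64(-4.6), np.float64(3.8)], [np.float64(10.1), np.float64(-4.6), np.float64(3.8)], [np.float64(10.2), np.float64(-4.5), np.float64(3.8)]]
```

>>> {"fn": "play_rows", "kwargs": {
  "increments": [
    {"claw": -1, "dp": [10, -4.6, 3.5], "turn": [0, 0, 0]},
    {"claw": -1, "dp": [10, -4.6, 3.5], "turn": [0, 0, 0]},
    {"claw": -1, "dp": [10, -4.6, 3.5], "turn": [0, 0, 0]},
    {"claw": -1, "dp": [10, -4.6, 3.5], "turn": [0, 0, 0]},
    {"claw": -1, "dp": [10, -4.6, 3.5], "turn": [0, 0, 0]},
    {"claw": -1, "dp": [10, -4.6, 3.5], "turn": [0, 0, 0]},
    {"claw": -1, "dp": [10, -4.6, 3.5], "turn": [0, 0, 0]},
    {"claw": -1, "dp": [6, -3, 2], "turn": [0, 0, 0]},
    {"claw": -1, "dp": [0, 0, 0], "turn": [0, 0, 0]},
    {"claw": -1, "dp": [0, 0, 0], "turn": [0, 0, 0]}
  ]
}}

```text
clock: 21.15
eef_pos: [459.3, -98.5, 118.9]
tool_rot: [2.514, 1.874, -0.057]
contact_force: [1.5, -0.8, 0.0]
opening: 0.2
```

```bash
python3 - <<'E'
from h import *
arc(-4,1)
meas("t_w",6,(210,40,120,95))
plan((461,-103,68),74.3,5)
E
```

```text
clock 21.15 r 50.1 phi 135.0 z 118.9 yaw 73.4 F [ 1.5 -0.8  0. ] M [ 0.02 -0.04 -0.02]
[[-1.7, 9.2, 49.9]] end phi 131
pointer_tip [268.3, 101.5] 0.96 [475.8 -15.7  41. ]
setting_tip [268.3, 99.5] 0.92 [476.2 -14.5  41. ]
setting_tip [267.6, 100.3] 0.25 [475.6 -14.8  41. ]
along -1.3 lat -0.0
turn z -0.19
[[np.float64(-0.7), np.float64(0.5), np.float64(10.2)], [np.float64(-0.7), np.float64(0.5), np.float64(10.2)], [np.float64(-0.7), np.float64(0.5), np.float64(10.2)], [np.float64(-0.7), np.float64(0.5), np.float64(10.2)], [np.float64(-0.7), np.float64(0.5), np.float64(10.2)]]
```

View pics/t_w.png

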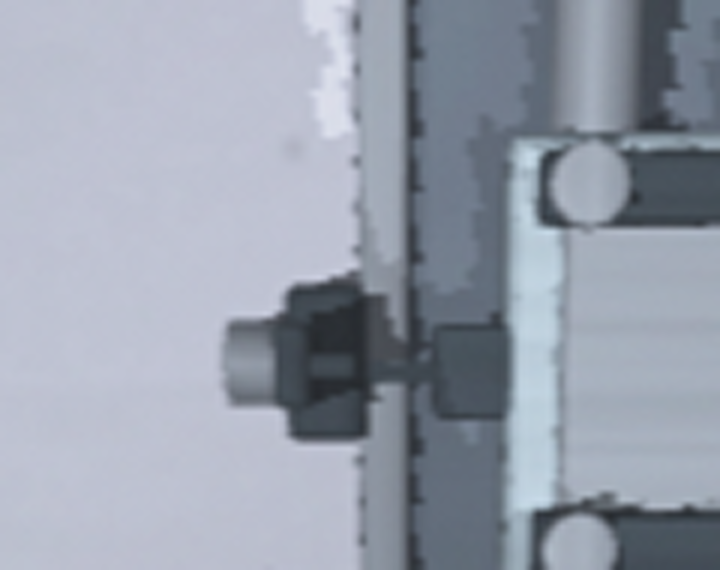

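```bash
python3 - <<'E'
from rig import robot
s=robot.observe();print(s['clock'],s['eef_pos'],s['contact_force'])
E
```

```text
21.3 [459.32062913 -99.02326372 118.96867151] [-0.19754484  0.09041147  0.53679397]
```

The setting tip centre is at y≈364 and the pointer at y≈370 (×6), about 0.6 mm behind. Descend into the gap for the nudge.

>>> {"fn": "play_rows", "kwargs": {
  "increments": [
    {"claw": -1, "dp": [-0.7, 0.5, 10], "turn": [0, 0, 0]},
    {"claw": -1, "dp": [-0.7, 0.5, 10], "turn": [0, 0, 0]},
    {"claw": -1, "dp": [-0.7, 0.5, 10], "turn": [0, 0, 0]},
    {"claw": -1, "dp": [-0.7, 0.5, 9], "turn": [0, 0, 0]},
    {"claw": -1, "dp": [-0.5, 0.5, 5], "turn": [0, 0, 0]},
    {"claw": -1, "dp": [0, 0, 0], "turn": [0, 0, 0]}
  ]
}}

```text
clock: 21.9
eef_pos: [459.2, -106.1, 70.4]
tool_rot: [2.518, 1.869, -0.059]
contact_force: [-0.6, 0.8, -0.8]
opening: 0.3
```

```bash
python3 - <<'E'
from h import *
arc(-4,8,r=40)
E
```

```text
clock 21.90 r 45.2 phi 141.9 z 70.4 yaw 73.2 F [-0.6  0.8 -0.8] M [0.02 0.   0.  ]
[[0.4, 6.5, 0.2], [2.2, 1.8, 0.2], [2.1, 2.0, 0.2], [1.9, 2.1, 0.2], [1.8, 2.2, 0.2], [1.6, 2.3, 0.2], [1.4, 2.4, 0.2], [1.3, 2.5, 0.2]] end phi 110
```

>>> {"fn": "play_rows", "kwargs": {
  "increments": [
    {"claw": -1, "dp": [0.4, 5, 0.2], "turn": [0, 0, 0]},
    {"claw": -1, "dp": [2.2, 2.3, 0.2], "turn": [0, 0, 0]},
    {"claw": -1, "dp": [2.1, 2.3, 0.2], "turn": [0, 0, 0]},
    {"claw": -1, "dp": [1.9, 2.3, 0], "turn": [0, 0, 0]},
    {"claw": -1, "dp": [1.8, 2.3, 0], "turn": [0, 0, 0]},
    {"claw": -1, "dp": [0, 0, 0], "turn": [0, 0, 0]}
  ]
}}

```text
clock: 22.5
eef_pos: [478.0, -101.4, 70.1]
tool_rot: [2.517, 1.869, -0.055]
contact_force: [0.1, -0.4, 0.1]
opening: -0.6
```

```bash
python3 - <<'E'
from h import *
arc(-4,8,r=40)
E
```

```text
clock 22.50 r 36.6 phi 117.1 z 70.1 yaw 73.2 F [ 0.1 -0.4  0.1] M [ 0.03 -0.03  0.05]
[[3.9, 0.1, 0.1], [1.2, 2.6, 0.1], [1.0, 2.6, 0.1], [0.9, 2.7, 0.1], [0.7, 2.8, 0.1], [0.5, 2.8, 0.1], [0.3, 2.8, 0.1], [0.1, 2.8, 0.1]] end phi 85
```

>>> {"fn": "play_rows", "kwargs": {
  "increments": [
    {"claw": -1, "dp": [2, 1.2, 0.2], "turn": [0, 0, 0]},
    {"claw": -1, "dp": [1.2, 2, 0.2], "turn": [0, 0, 0]},
    {"claw": -1, "dp": [0, 0, 0], "turn": [0, 0, 0]}
  ]
}}

```text
clock: 22.8
eef_pos: [480.3, -99.5, 69.2]
tool_rot: [2.518, 1.869, -0.061]
contact_force: [0.2, -0.2, 0.0]
opening: 0.2
```

```bash
python3 - <<'E'
from h import *
arc(-4,4,r=40)
meas("u_w",5,(160,60,130,100))
E
```

```text
clock 22.80 r 37.4 phi 112.7 z 69.2 yaw 73.2 F [ 0.2 -0.2  0. ] M [ 0.03  0.08 -0.04]
[[3.3, 0.9, 0.1], [1.0, 2.6, 0.1], [0.8, 2.7, 0.1], [0.7, 2.8, 0.1]] end phi 97
pointer_tip [226.3, 110.4] 0.78 [476.9 -14.5  41. ]
setting_tip [225.8, 113.2] 0.65 [476.2 -15.8  41. ]
along 1.4 lat 0.4
```

View pics/u_w.png

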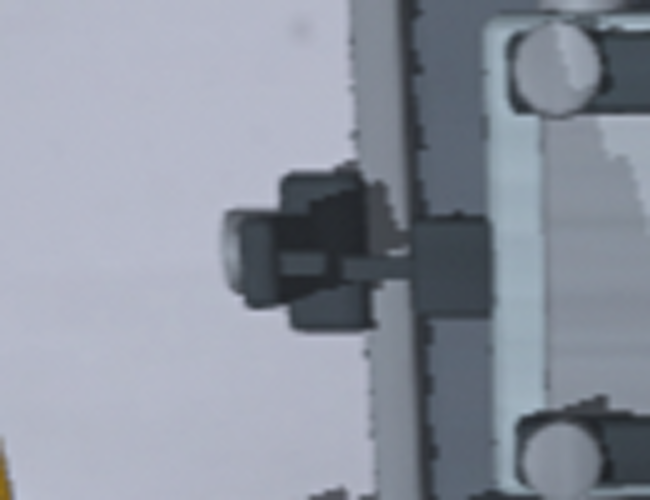

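By pixels the pointer (y≈267) is still ~0.4 mm behind the tip (y≈263); the network's +1.4 disagrees with the picture. Not yet in contact; push on a little.

>>> {"fn": "play_rows", "kwargs": {
  "increments": [
    {"claw": -1, "dp": [1.4, 2.4, 0.2], "turn": [0, 0, 0]},
    {"claw": -1, "dp": [0, 0, 0], "turn": [0, 0, 0]}
  ]
}}

```text
clock: 23.15
eef_pos: [482.1, -99.2, 68.8]
tool_rot: [2.519, 1.869, -0.063]
contact_force: [-1.0, 0.9, 1.4]
opening: -0.2
```

```bash
python3 - <<'E'
from h import *
arc(-4,2,r=39)
E
```

```text
clock 23.15 r 37.0 phi 109.8 z 68.8 yaw 73.2 F [-1.   0.9  1.4] M [0.05 0.23 0.02]
[[2.6, 1.4, -0.1], [0.9, 2.6, -0.1]] end phi 102
```

>>> {"fn": "play_rows", "kwargs": {
  "increments": [
    {"claw": -1, "dp": [1.6, 2.2, 0], "turn": [0, 0, 0]},
    {"claw": -1, "dp": [0.8, 2.2, 0], "turn": [0, 0, 0]},
    {"claw": -1, "dp": [0, 0, 0], "turn": [0, 0, 0]}
  ]
}}

```text
clock: 23.45
eef_pos: [485.7, -98.4, 68.2]
tool_rot: [2.521, 1.869, -0.068]
contact_force: [-2.7, 0.8, 1.8]
opening: -0.0
```

```bash
python3 - <<'E'
from h import *
arc(-4,2,r=39)
meas("v_w",5,(160,60,130,100))
E
```

```text
clock 23.45 r 36.7 phi 104.2 z 68.2 yaw 73.1 F [-2.7  0.8  1.8] M [ 0.06  0.52 -0.1 ]
[[2.7, 1.5, -0.4], [0.6, 2.7, -0.4]] end phi 96
pointer_tip [219.3, 114.8] 0.73 [478.2 -14.4  41. ]
setting_tip [213.4, 116.5] 0.76 [474.9 -14.3  41. ]
along 0.8 lat 3.2
```

View pics/v_w.png

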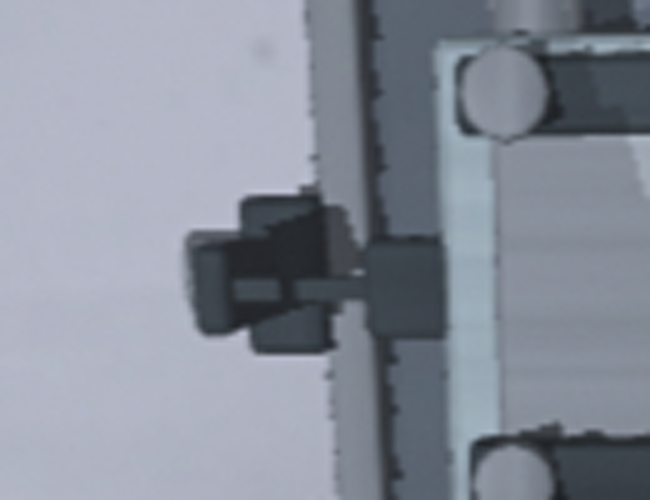

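Pointer (y≈288) and setting tip (y≈289) now line up within ~0.2 mm, with the push still on (moment 0.52 as when driving). Withdraw along the bar's normal and lift, then look at the hub.

>>> {"fn": "play_rows", "kwargs": {
  "increments": [
    {"claw": -1, "dp": [-0.4, -4, 0], "turn": [0, 0, 0]},
    {"claw": -1, "dp": [-1, -6, 0], "turn": [0, 0, 0]},
    {"claw": -1, "dp": [-1, -6, 0], "turn": [0, 0, 0]},
    {"claw": -1, "dp": [-0.5, -4, 0], "turn": [0, 0, 0]},
    {"claw": -1, "dp": [0, 0, -6], "turn": [0, 0, 0]},
    {"claw": -1, "dp": [0, 0, -14], "turn": [0, 0, 0]},
    {"claw": -1, "dp": [0, 0, -20], "turn": [0, 0, 0]},
    {"claw": -1, "dp": [0, 0, -20], "turn": [0, 0, 0]},
    {"claw": -1, "dp": [-15, 5, -15], "turn": [0, 0, 0]},
    {"claw": -1, "dp": [-25, 8, 0], "turn": [0, 0, 0]},
    {"claw": -1, "dp": [-20, 5, 0], "turn": [0, 0, 0]},
    {"claw": -1, "dp": [-10, 2, 0], "turn": [0, 0, 0]},
    {"claw": -1, "dp": [0, 0, 0], "turn": [0, 0, 0]},
    {"claw": -1, "dp": [0, 0, 0], "turn": [0, 0, 0]}
  ]
}}

```text
clock: 25.0
eef_pos: [471.0, -165.6, 154.4]
tool_rot: [2.51, 1.87, -0.048]
contact_force: [-0.3, -0.1, -0.3]
opening: -0.3
```

```bash
python3 - <<'E'
from h import *
s=robot.observe();print(s['eef_pos'].round(1),s['tool_rot'].round(3),s['clock'],s['contact_force'].round(1))
im,c=snap("wrist","w_full");px=proj(c,[494.7,-134,100]);print(px)
x,y=int(px[0])-60,max(0,int(px[1])-60);print(x,y)
o=np.clip((im[y:y+120,x:x+120,::-1].astype(float)-15)*2,0,255).astype('uint8')
cv2.imwrite("pics/w.png",cv2.resize(o,None,fx=5,fy=5,interpolation=cv2.INTER_CUBIC))
E
```

```text
[ 471.  -165.6  154.4] [ 2.51   1.87  -0.048] 25.0 [-0.3 -0.1 -0.3]
[299.78773629 178.65348693]
239 118
```

View pics/w.png

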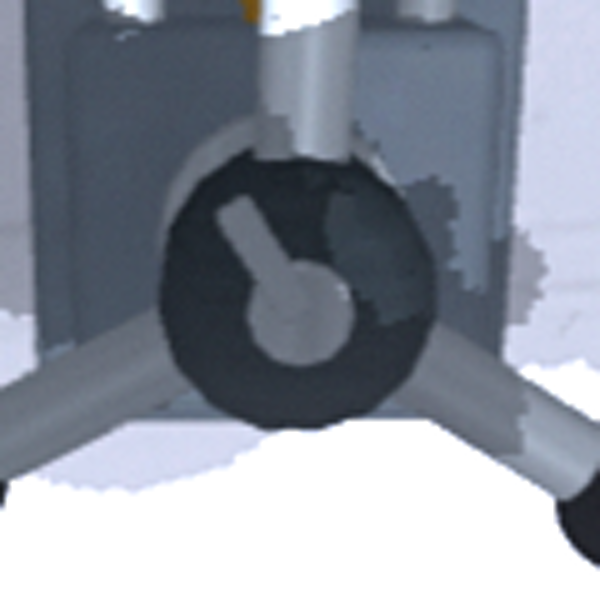

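View pics/w_full.png

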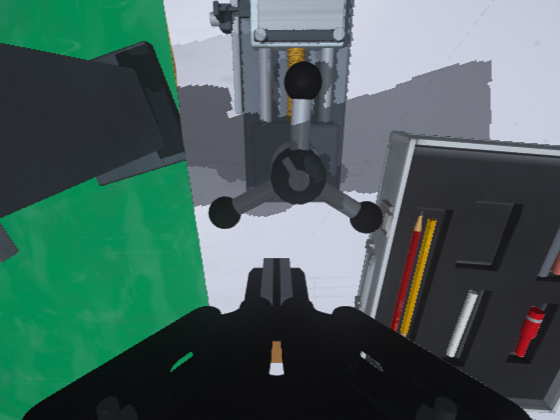

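```bash
python3 - <<'E'
from h import *
s=robot.observe();C=cam("wrist",s)
q=lambda x,y,z:atz(C,(239+x/5,118+y/5),z)
for z in(101,104):
    d=q(235,208,z)-q(300,313,z);print("tongue",np.degrees(np.arctan2(d[1],d[0])),q(300,313,z)[:2])
for a in[(303,81.5),(224,212),(365.5,216.5)]:
    p=atz(C,a,85)[:2]-HUB;print(np.degrees(np.arctan2(p[1],p[0])),np.hypot(*p))
E
```

```text
tongue 105.52780062375678 [ 493.80978504 -134.69827637]
tongue 105.52780062375696 [ 493.84580466 -133.88188392]
72.18160051933178 59.22569833631106
-168.3614315836737 61.35146019346392
-49.395601081472286 59.42176587713462
```

Tongue-to-arm is 34° again after wheel and tongue both turned ~9°: that is the clockwise stop. A last look at the pointer.

>>> {"fn": "play_rows", "kwargs": {
  "increments": [
    {"claw": -1, "dp": [15, -6, 0], "turn": [0, 0, 0]},
    {"claw": -1, "dp": [20, -8, 0], "turn": [0, 0, 0]},
    {"claw": -1, "dp": [20, -6, 0], "turn": [0, 0, 0]},
    {"claw": -1, "dp": [10, -3, 8], "turn": [0, 0, 0]},
    {"claw": -1, "dp": [0, 0, 10], "turn": [0, 0, 0]},
    {"claw": -1, "dp": [0, 0, 0], "turn": [0, 0, 0]},
    {"claw": -1, "dp": [0, 0, 0], "turn": [0, 0, 0]}
  ]
}}

```text
clock: 25.75
eef_pos: [466.4, -88.8, 132.9]
tool_rot: [2.504, 1.883, -0.048]
contact_force: [-0.4, -0.5, 0.1]
opening: -0.2
```

```bash
python3 - <<'E'
from h import *
arc(-4,1)
meas("x_w",6,(200,40,120,95))
E
```

```text
clock 25.75 r 53.3 phi 122.0 z 132.9 yaw 73.9 F [-0.4 -0.5  0.1] M [ 0.05 -0.02 -0.03]
[[-5.9, 10.9, 63.9]] end phi 118
pointer_tip [265.9, 112.0] 0.68 [478.4 -12.1  41. ]
setting_tip [262.6, 118.7] 0.69 [474.8 -15.8  41. ]
along 4.6 lat 2.5
```

View pics/x_w.png

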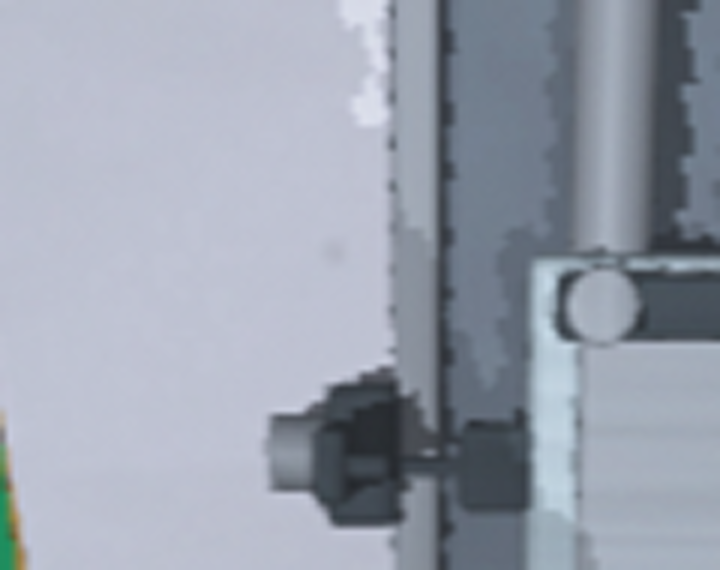

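The picture shows setting tip at y≈467 and pointer at y≈464 (×6): within ~0.3 mm. The network's +4.6 mm would be a 40-pixel offset at this zoom, which plainly isn't there. The arm is clear of everything, so I'm handing in.

```bash
python3 - <<'E'
from rig import robot
print(robot.sign_off()); print(robot.observe()['clock'])
E
```

```text
the job is handed in; nothing more can be done
None
the job is handed in; nothing more can be done
```

I backed the carriage off with the star wheel, drove it forward again to the setting finger, and handed the job in shortly after 25.75 s of the 72 s allowed. No verdict was reported.

- **Backing off:** turning the wheel anticlockwise with the shut fingers took the pointer to about 11 mm behind the setting finger, and I held it there for more than 0.2 s.
- **Driving forward:** I then pushed clockwise to the finger. A first check showed the pointer about 0.5 mm short, so I gave one more small clockwise nudge. I backed the fingers off the bar and lifted clear.
- **Pointer position:** in the last zoomed picture the pointer stands about 0.2–0.3 mm from the setting finger, against a tolerance of 1.5 mm.
- **Slack:** the tongue on the hub stood about 34° from the bar, against about 6° at the start. It read the same before and after the last nudge, during which wheel and tongue turned together by about 9–10°. I take this as the clockwise stop, but I never saw the cheeks themselves.
- **Clear of everything:** the force reading at the end was near zero, and I saw no contact with the carriage, setting finger or loose things. I did not measure the loose things again.

**Disagreeing check:** the point network scattered during the final checks, with readings from −1.3 to +1.4 mm and one of +4.6 mm. The zoomed pictures clearly contradicted the largest of these, so I went by the pictures.

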